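Clear the scrapers and slide the roundels onto their pads

ROBOT

A 6-joint arm with a two-finger parallel gripper is mounted at the origin on the work surface. World frame = base frame: x ahead of the robot, y to its left, z up, the work surface at z = 0. Lengths are in m, angles in rad, forces in N, time in s.
With the tool pointing down it reaches from about 0.35 to 0.85 m from the base axis. Payload 8.1 kg.
Tool frame: the origin (TCP) lies on the centre line of the jaws, within the pads' length; the fingertips stand 19 mm ahead of it and the grasp point (between the pads) is the TCP (robot.tips_ahead is the distance from the TCP to the fingertips, in m); y points along the fingers, z is the direction in which the jaws open and shut, and the axes are right-handed (so a half turn about y gives the same grasp; the last joint's range is limited). The gripper opens to 93 mm and grips with 3 to 60 N. Pads are 15 mm wide; open, the fingers measure 128 mm over their backs; the gripper's body (75 mm by 188 mm) begins 65 mm behind the grasp point.
Start: joints at [-1.353, 0.13, 1.488, -0, 1.523, -0.085], TCP at [0.179, -0.573, 0.202] pointing down, gripper open.
Joint ranges: [-2.96, 2.96], [-0.89, 2.26], [0.02, 2.5], [-1.34, 4.48], [0, 2.73], [-2.66, 2.66]. Speed limits (rad/s): [2.39, 2.39, 2.79, 3.14, 3.14, 3.14].

INTERFACE

Orientations are given as a rotation vector (axis times angle).
In Python, from plant import robot, imaging, models gives the robot as it stands.
- The arm moves only by the tool carry_out, never from a script. Its argument "motion" is one flat list of numbers, 7 for each row, row after row: the shift along the tool's x, y, z in m, then the turn, a rotation vector about the tool's x, y, z in degrees, then the opening, from -1 (shut) to 1 (fully open). A call has exactly 5 rows; each row shifts and turns the pose as measured when the row begins, along the tool's axes as they then stand; what a row does not reach is not made up. A row lasts 1/10 s, in which the tool goes at most 50 mm and 8.59 degrees, less where a joint would pass 70% of its speed; a pose out of reach is approached as far as the arm can. A call is refused whole if a number of a shift passes 0.05 or a number of a turn 8.59, either way. A call with a gripper value outside its range is refused whole. The fingers move at their own pace and stop on an object; "squeeze" is the grip in N (left out, the last holds). Time passes only in rows, so rows that do not move let the fingers close, or fill a call up. It gives the time, the measured TCP pose, the force and the opening at its end, in the units of the state.
- robot.read_state(): the state, without advancing time (a new reading comes with each control period).
- imaging.read_camera(name): name is "scene" or "top" or "wrist"; returns the picture (384x512x3 uint8, blue, green, red); there is no depth.
- imaging.camera_model(name): a dict with "K" (3x3 intrinsics, pixels), "position" and "orientation" of the camera in the world. Camera axes: x right, y down, z forward; pixel columns grow to the right and rows downward; lengths in m; the calibration is good to about 2 mm. A picture is of the moment at which its call begins: read the wrist's pose just before it. camera_model takes no time and is no camera call; for the wrist camera it gives the pose at the moment of the call.
- robot.close_job(): hands the job in, once; it reports no verdict.
Trained networks look in the newest picture that a camera, given by its name, has taken for a name from the list of things; names that differ only in an ending like _2 or _b are one class to them, and where a whole thing is asked for, a point or a joint stands for the part that bears it (a point fixed in the world has none). Each returns a list of dicts, best first, with "confidence" (0 to 1); they miss things now and then, are a little off and sometimes report something else, mostly with a low value. They report only what shows in the picture. A call takes as long as a camera call. They do not tell look-alikes from the thing itself.
- models.outline_of(camera, thing): "pixels" (384x512 bool, what is visible of it) and "pixel" ([column, row] in pixels, amid what is visible of it).
The state is a dict: "t": time; "q": joint angles; "dq": joint speeds; "joint_torque": joint torques, N m; "tool_pos": TCP position; "orientation": TCP orientation; "force": force on the tool from outside, world axes, zero at the start; "wrist_torque": the same for the moment, N m; "opening": finger opening in m.
Only numpy, scipy, OpenCV 4.12 (cv2) and the standard library are available. Lean on these libraries where they do the work, as an engineer would, in place of code of your own. Each camera call takes 0.05 s, during which the arm holds its last target.

TASK

Get the conservator's table ready for the next treatment: first put every loose scraper away in the rack, slid blade first fully home into a slot of its own. Then push the two terracotta roundels across the table, one onto each cork pad, so that each lies wholly on its pad; they are too brittle to be lifted or tipped, and the jars, bottle, tub, paint box and brush must be left where they are.

Things in the scene. Friction and masses are not known exactly. Their poses are not given: they have to be found in the camera images.
- scraper1: flat scraper (three or four alike present; None: absent), 120 g: wooden handle 95 long, 26 wide, 26 mm thick, lying on the table; flat steel blade 80 x 44 x 3 mm on its front end at mid-height. Origin: centre of the handle's underside; x along the tool to the blade, z up. Handle x = -47.5 to 47.5 mm, blade 47.5 to 127.5 mm; balances near x = 40 mm
- scraper1_tip (a point): middle of that scraper's blade tip (x = 127.5 mm, 13 mm above the handle's underside)
- scraper2: flat scraper (three or four alike present; None: absent), 120 g: wooden handle 95 long, 26 wide, 26 mm thick, lying on the table; flat steel blade 80 x 44 x 3 mm on its front end at mid-height. Origin: centre of the handle's underside; x along the tool to the blade, z up. Handle x = -47.5 to 47.5 mm, blade 47.5 to 127.5 mm; balances near x = 40 mm
- scraper2_tip (a point): middle of that scraper's blade tip (x = 127.5 mm, 13 mm above the handle's underside)
- scraper3: flat scraper (three or four alike present; None: absent), 120 g: wooden handle 95 long, 26 wide, 26 mm thick, lying on the table; flat steel blade 80 x 44 x 3 mm on its front end at mid-height. Origin: centre of the handle's underside; x along the tool to the blade, z up. Handle x = -47.5 to 47.5 mm, blade 47.5 to 127.5 mm; balances near x = 40 mm
- scraper3_tip (a point): middle of that scraper's blade tip (x = 127.5 mm, 13 mm above the handle's underside)
- scraper4: flat scraper (three or four alike present; None: absent), 120 g: wooden handle 95 long, 26 wide, 26 mm thick, lying on the table; flat steel blade 80 x 44 x 3 mm on its front end at mid-height. Origin: centre of the handle's underside; x along the tool to the blade, z up. Handle x = -47.5 to 47.5 mm, blade 47.5 to 127.5 mm; balances near x = 40 mm
- scraper4_tip (a point): middle of that scraper's blade tip (x = 127.5 mm, 13 mm above the handle's underside)
- rack: low plywood scraper rack fixed to the table, 85 deep (x), 242 wide (y), 30 mm high, with a clear plastic cover and four level slots side by side. Origin: centre of its underside; x points into the slots: the mouths are on its -x side (x = -42.5 mm), towards the robot. The slots' back wall is at x = 34.5 mm. A scraper fully home touches it, its handle outside, 3 mm from the mouth
- slot0 (a point): centre of the mouth of the rack's right-hand (-y) slot, 14.5 mm above the table; axes as the rack's. Slots are 58.5 mm apart, each 50.5 mm wide, 77 mm deep, floor 6 mm and ceiling 25 mm above the table: the blade of a scraper whose handle rests on the table (blade 13 mm up) slides in level
- slot1 (a point): centre of the mouth of the rack's second slot, 14.5 mm above the table; axes as the rack's. Slots are 58.5 mm apart, each 50.5 mm wide, 77 mm deep, floor 6 mm and ceiling 25 mm above the table: the blade of a scraper whose handle rests on the table (blade 13 mm up) slides in level
- slot2 (a point): centre of the mouth of the rack's third slot, 14.5 mm above the table; axes as the rack's. Slots are 58.5 mm apart, each 50.5 mm wide, 77 mm deep, floor 6 mm and ceiling 25 mm above the table: the blade of a scraper whose handle rests on the table (blade 13 mm up) slides in level
- slot3 (a point): centre of the mouth of the rack's left-hand (+y) slot, 14.5 mm above the table; axes as the rack's. Slots are 58.5 mm apart, each 50.5 mm wide, 77 mm deep, floor 6 mm and ceiling 25 mm above the table: the blade of a scraper whose handle rests on the table (blade 13 mm up) slides in level
- pad1: thin round cork pad lying flat and fixed, 150 mm across, 1 mm thick; things slide over it freely, with no step to feel. Origin: its centre
- roundel1: terracotta roundel, a disc 120 mm across and 35 mm thick with a portrait head in relief on top (to 55 mm), 0.4 to 0.8 kg; it slides on the table under a push of a few newtons. Origin: centre of its underside, z up
- pad2: thin round cork pad lying flat and fixed, 150 mm across, 1 mm thick; things slide over it freely, with no step to feel. Origin: its centre
- roundel2: terracotta roundel, a disc 120 mm across and 35 mm thick with a portrait head in relief on top (to 55 mm), 0.4 to 0.8 kg; it slides on the table under a push of a few newtons. Origin: centre of its underside, z up
- jar: bystander, to be left alone: glass jar with a dark wooden lid, 68 mm across, 75 mm tall. Origin: middle of the underside
- small_jar: bystander, to be left alone: small glass jar with a brass lid, 54 mm across, 60 mm tall. Origin: middle of the underside
- bottle: bystander, to be left alone: green glass bottle with a white cap, 66 mm across, 200 mm tall. Origin: middle of the underside
- tub: bystander, to be left alone: yellow plastic tub, 116 mm across the lid, 75 mm tall. Origin: middle of the underside
- paint_box: bystander, to be left alone: flat white box of watercolour pans, 75 x 130 x 12 mm. Origin: middle of the underside
- brush: bystander, to be left alone: thin red artist's brush lying on the table, 175 mm long, 10 mm thick. Origin: on the table under the tool, which lies along x
Not all that is in view belongs to the job. What is shaped like the scraper4 but purple is not meant.

How it is judged:
By the outcome, as a careful person would: the job done as asked, in the order asked, and still so for the second after the job is handed in, with the robot touching nothing.
Of scraper1, scraper2, scraper3, scraper4 only 3 to 4 are there at a start; the rules pass over those that are not, and their reading is None.
At some moment in a run one of roundel1, roundel2 may be knocked a few centimetres aside while the robot is not near it.
It also fails if it takes over 210 s, if anything falls off the work surface, if the arm or the gripper's body presses on something with over 40 N, if the wrist force passes 120 N, or if a joint passes its speed limit or range.

## Working session

There is one attempt and no reset: what is moved stays moved. The work goes in short steps, Python scripts to look and compute and a tool call to move; the robot and the scene stay as the last step left them, time stands still between calls to the robot, and variables do not carry over. Pictures are saved under pics/ and viewed, and the job is handed in when it is done.

Besides the shell and the picture viewer there is one more tool, called after "Request:" as name(argument=value, ...) on one line, values as JSON. carry_out: Moves the arm, as the interface text tells. Its arguments: {"type":"object","properties":{"motion":{"type":"array","items":{"type":"number"}},"squeeze":{"type":"number"}},"required":["motion"]}

```bash
mkdir -p pics
cat > h.py <<'E'
import numpy as np,cv2
from scipy.spatial.transform import Rotation as R
from plant import robot, imaging, models
def cm(n):
    m=imaging.camera_model(n);o=np.array(m["orientation"],float)
    Rm=R.from_rotvec(o).as_matrix() if o.shape==(3,) else (o if o.shape==(3,3) else R.from_quat(o).as_matrix())
    return np.array(m["K"]),np.array(m["position"]),Rm
def p2w(m,uv,z):
    K,p,Rm=m;d=Rm@np.linalg.inv(K)@np.array([uv[0],uv[1],1.]);return p+d*(z-p[2])/d[2]
def w2p(m,X):
    K,p,Rm=m;c=Rm.T@(np.array(X)-p);c=K@c;return c[:2]/c[2]
E
python3 - <<'E'
from h import *
s=robot.read_state();print({k:np.round(v,3) for k,v in s.items()})
for n in("scene","top","wrist"):
    print(n,imaging.camera_model(n)); im=imaging.read_camera(n); cv2.imwrite(f"pics/{n}0.png",im)
print(R.from_rotvec(s["orientation"]).as_matrix().round(3))
E
```

```text
{'t': np.float64(0.0), 'q': array([-1.353,  0.131,  1.489, -0.   ,  1.523, -0.085]), 'dq': array([-0.001, -0.001, -0.   , -0.002,  0.002,  0.001]), 'joint_torque': array([-0.0000e+00, -5.5984e+01, -4.9176e+01,  7.7000e-02,  3.5000e-02,
       -0.0000e+00]), 'tool_pos': array([ 0.179, -0.572,  0.2  ]), 'orientation': array([-0.314,  2.06 , -2.057]), 'force': array([ 0.226, -0.398, -0.346]), 'wrist_torque': array([-0.024, -0.026,  0.02 ]), 'opening': np.float64(0.093)}
scene {'K': array([[418.27760308,   0.        , 255.03845323],
       [  0.        , 418.27760308, 194.62739233],
       [  0.        ,   0.        ,   1.        ]]), 'position': array([ 1.0277866 , -0.64198624,  1.07866333]), 'orientation': array([-2.33619087, -0.85622988,  0.32995938])}
top {'K': array([[371.53966811,   0.        , 254.13006525],
       [  0.        , 371.53966811, 186.63067079],
       [  0.        ,   0.        ,   1.        ]]), 'position': array([ 0.18593423, -0.02280293,  1.30246031]), 'orientation': array([-2.14393733,  2.05484782, -0.22866203])}
wrist {'K': array([[335.20803431,   0.        , 257.18635921],
       [  0.        , 335.20803431, 194.90932156],
       [  0.        ,   0.        ,   1.        ]]), 'position': array([ 0.25349179, -0.54758164,  0.38306373]), 'orientation': array([ 2.33883036, -1.71882714, -0.24978545])}
[[-0.955 -0.     0.298]
 [-0.298  0.002 -0.954]
 [-0.    -1.    -0.002]]
```

View pics/top0.png

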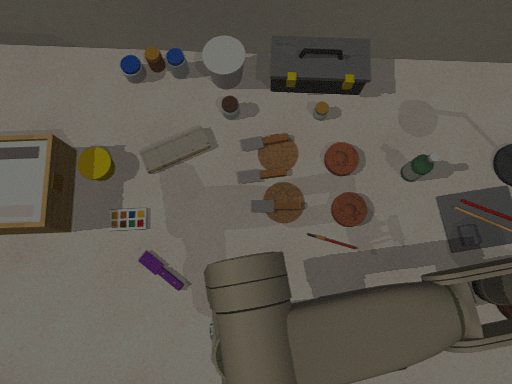

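View pics/scene0.png

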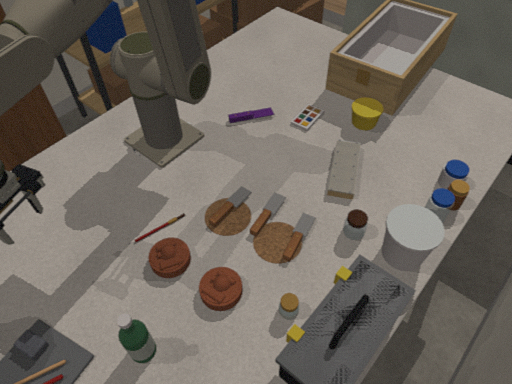

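Run:
```python
from h import *
for n in ("top","scene"):
  for t in ["scraper1","rack","pad1","roundel1","jar","small_jar","bottle","tub","paint_box","brush"]:
    m=cm(n)
    for d in models.outline_of(n,t):
      ys,xs=np.nonzero(d["pixels"]); print(n,t,round(d["confidence"],2),np.round(d["pixel"]),len(xs),p2w(m,d["pixel"],0.01).round(3)[:2])
```

```text
top scraper1 0.86 [268. 206.] 510 [ 0.414 -0.061]
top scraper1 0.71 [264. 140.] 543 [ 0.658 -0.036]
top scraper1 0.71 [176. 144.] 1685 [0.628 0.287]
top scraper1 0.67 [259. 173.] 488 [ 0.53  -0.023]
top scraper1 0.57 [157. 268.] 576 [0.182 0.309]
top rack 0.86 [170. 148.] 1633 [0.61  0.305]
top pad1 0.85 [280. 153.] 914 [ 0.608 -0.096]
top pad1 0.69 [287. 197.] 903 [ 0.448 -0.124]
top roundel1 0.86 [350. 207.] 960 [ 0.42  -0.346]
top roundel1 0.74 [344. 160.] 951 [ 0.594 -0.327]
top jar 0.67 [230. 107.] 367 [0.783 0.098]
top small_jar 0.74 [341. 159.] 893 [ 0.597 -0.317]
top small_jar 0.66 [320. 108.] 216 [ 0.791 -0.241]
top bottle 0.92 [417. 164.] 701 [ 0.587 -0.591]
top tub 0.96 [ 96. 167.] 985 [0.527 0.566]
top paint_box 0.87 [127. 217.] 829 [0.352 0.432]
scene scraper1 0.76 [232. 203.] 526 [ 0.411 -0.073]
scene scraper1 0.71 [266. 211.] 534 [ 0.517 -0.024]
scene scraper1 0.63 [296. 237.] 617 [ 0.649 -0.042]
scene scraper1 0.56 [252. 113.] 353 [0.168 0.306]
scene rack 0.91 [348. 170.] 1437 [0.62  0.291]
scene rack 0.16 [364. 116.] 870 [0.512 0.569]
scene pad1 0.94 [274. 239.] 1313 [ 0.602 -0.091]
scene roundel1 0.89 [172. 257.] 1332 [ 0.411 -0.332]
scene roundel1 0.82 [223. 286.] 1504 [ 0.591 -0.305]
scene roundel1 0.53 [289. 307.] 437 [ 0.772 -0.234]
scene jar 0.85 [358. 223.] 577 [0.765 0.121]
scene small_jar 0.7 [289. 303.] 437 [ 0.765 -0.225]
scene small_jar 0.19 [296. 236.] 553 [ 0.648 -0.04 ]
scene bottle 0.81 [137. 341.] 1320 [ 0.528 -0.56 ]
scene tub 0.77 [365. 114.] 846 [0.509 0.582]
scene tub 0.35 [344. 171.] 1522 [0.612 0.28 ]
scene paint_box 0.66 [308. 117.] 451 [0.351 0.424]
scene brush 0.6 [159. 226.] 115 [ 0.297 -0.284]
```

Run:
```python
from h import *
t=cv2.imread("pics/top0.png");s=cv2.imread("pics/scene0.png")
a=cv2.resize(t[115:225,130:310],None,fx=4.4,fy=4.4,interpolation=cv2.INTER_CUBIC)
b=cv2.resize(s[130:270,190:370],None,fx=4.2,fy=4.2,interpolation=cv2.INTER_CUBIC)
cv2.imwrite("pics/ct.png",a);cv2.imwrite("pics/cs.png",b)
m=cm("top");print(w2p(m,[0,0,0]),w2p(m,[.3,0,0]),w2p(m,[0,.3,0]))
```

```text
[245.73586972 328.5796938 ] [249.83848821 237.47286398] [155.40216467 324.45859651]
```

View pics/ct.png

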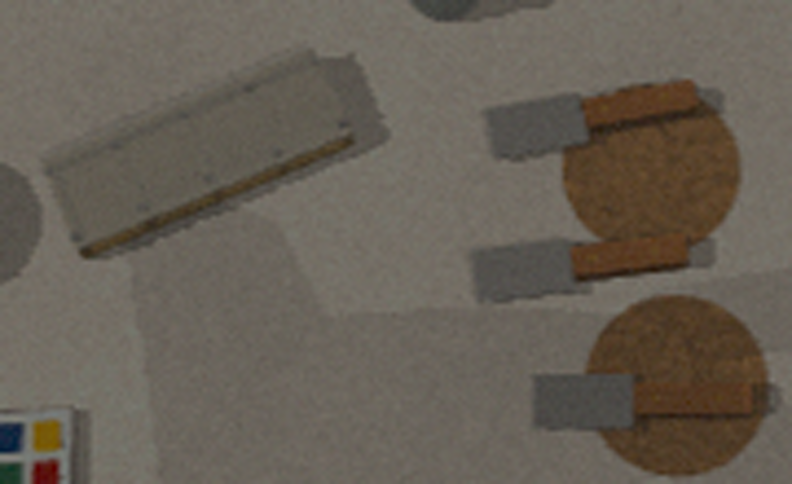

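View pics/cs.png

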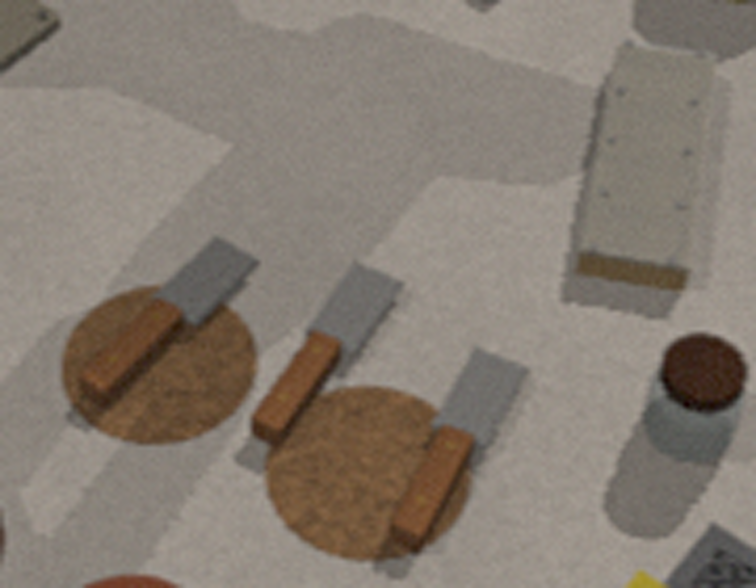

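View pics/wrist0.png

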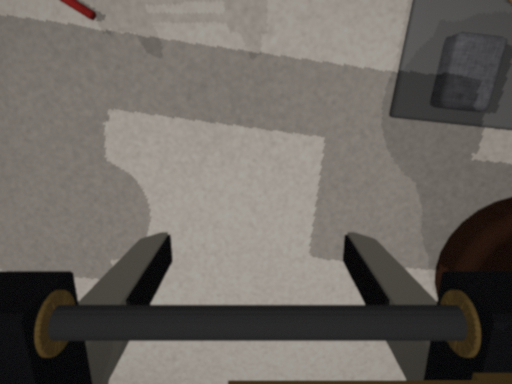

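```bash
cat >> h.py <<'E'
from scipy.optimize import minimize
def box(x0,x1,y0,y1,z0,z1): return np.array([[x,y,z] for x in(x0,x1) for y in(y0,y1) for z in(z0,z1)])
def cyl(r,z0,z1,n=48):
    a=np.linspace(0,2*np.pi,n,endpoint=False);return np.array([[r*np.cos(t),r*np.sin(t),z] for t in a for z in(z0,z1)])
SCR=[box(-.0475,.0475,-.013,.013,0,.026),box(.0475,.1275,-.022,.022,.0115,.0145)]
RACK=[box(-.0425,.0425,-.121,.121,0,.030)]
ROU=[cyl(.06,0,.035)]; PAD=[cyl(.075,0,.001)]
S=4
def render(m,parts,x,y,yaw,z=0,shape=(384,512)):
    M=np.zeros((shape[0]*S,shape[1]*S),np.uint8);Rz=R.from_euler('z',yaw).as_matrix()
    for P in parts:
        W=P@Rz.T+[x,y,z]; K,p,Rm=m; c=(W-p)@Rm; c=c@K.T; uv=c[:,:2]/c[:,2:]
        h=cv2.convexHull(((uv+.5)*S*16).astype(np.int32)); cv2.fillConvexPoly(M,h,1,shift=4)
    return cv2.resize(M.astype(np.float32),(shape[1],shape[0]),interpolation=cv2.INTER_AREA)
def fit(views,parts,x0,yawfree=True):
    # views: list of (cm, mask)
    def cost(v):
        c=0
        for m,k in views:
            r=render(m,parts,v[0],v[1],v[2] if yawfree else 0); k=k.astype(np.float32)
            c+=1-np.minimum(r,k).sum()/np.maximum(r,k).sum()
        return c/len(views)
    best=None
    for dy in ([0,.15,-.15] if yawfree else [0]):
        s0=np.array([x0[0],x0[1],x0[2]+dy]); sim=np.array([s0,s0+[.01,0,0],s0+[0,.01,0],s0+[0,0,.1]])
        r=minimize(cost,s0,method="Nelder-Mead",options=dict(initial_simplex=sim,xatol=2e-4,fatol=1e-4,maxiter=200))
        if best is None or r.fun<best.fun: best=r
    return best.x,best.fun
def find(cam,thing,m,z=.01):
    return [(d,p2w(m,d["pixel"],z)) for d in models.outline_of(cam,thing)]
E
python3 - <<'E'
from h import *
t0=robot.read_state()["t"]
M={n:cm(n) for n in("top","scene")}
F={}
def go(thing,parts,guesses,yf,names=None):
    f={n:find(n,thing,M[n]) for n in M}
    for g in guesses:
        vs={}
        for n in M:
            c=[(np.hypot(*(w[:2]-g[:2])),i) for i,(d,w) in enumerate(f[n])]
            if c and min(c)[0]<.06: vs[n]=(M[n],f[n][min(c)[1]][0]["pixels"])
        for k in [list(vs)]+([[n] for n in vs] if len(vs)>1 else []):
            x,c=fit([vs[n] for n in k],parts,g,yf); print(thing,k,x[:2].round(4),np.degrees(x[2]).round(1),round(c,3))
go("scraper1",SCR,[(.414,-.09,1.57),(.658,-.066,1.5),(.53,-.053,1.5)],True)
go("rack",RACK,[(.61,.3,.41)],True)
go("roundel1",ROU,[(.42,-.34,0),(.594,-.32,0)],False)
go("pad1",PAD,[(.6,-.1,0),(.44,-.12,0)],False)
E
```

```text
scraper1 ['top', 'scene'] [ 0.4159 -0.1238] 93.3 0.101
scraper1 ['top'] [ 0.4164 -0.1247] 93.3 0.07
scraper1 ['scene'] [ 0.4144 -0.1218] 93.0 0.118
scraper1 ['top', 'scene'] [ 0.6619 -0.0756] 103.6 0.094
scraper1 ['top'] [ 0.6622 -0.0767] 103.3 0.112
scraper1 ['scene'] [ 0.6618 -0.0747] 103.8 0.071
scraper1 ['top', 'scene'] [ 0.532  -0.0708] 99.8 0.125
scraper1 ['top'] [ 0.5328 -0.0716] 99.3 0.104
scraper1 ['scene'] [ 0.5307 -0.0687] 99.9 0.115
rack ['top', 'scene'] [0.6073 0.2873] 26.7 0.05
rack ['top'] [0.6074 0.2858] 27.5 0.054
rack ['scene'] [0.6069 0.2883] 26.7 0.04
roundel1 ['top', 'scene'] [ 0.4119 -0.3392] 2.8 0.076
roundel1 ['top'] [ 0.4116 -0.3413] 2.5 0.068
roundel1 ['scene'] [ 0.4106 -0.3372] 0.4 0.067
roundel1 ['top', 'scene'] [ 0.5954 -0.3155] -1.1 0.056
roundel1 ['top'] [ 0.5956 -0.3159] -2.4 0.037
roundel1 ['scene'] [ 0.5934 -0.3152] 1.0 0.07
pad1 ['top', 'scene'] [ 0.6124 -0.0873] -14.1 0.252
pad1 ['top'] [ 0.6125 -0.089 ] -8.0 0.279
pad1 ['scene'] [ 0.612  -0.0869] -9.6 0.22
pad1 ['top'] [ 0.4319 -0.1134] 4.2 0.348
```

```bash
cat >> h.py <<'E'
def plan(tp,psi,n,op,lag=1.0,start=None):
    """target TCP pos, tool-x yaw deg (tool down), n rows; prints rows"""
    s=robot.read_state(); p=np.array(s["tool_pos"]);R0=R.from_rotvec(s["orientation"])
    if start is not None: p=np.array(start[0]);R0=start[1]
    c,q=np.cos(np.radians(psi)),np.sin(np.radians(psi))
    Rt=R.from_matrix(np.array([[c,0,-q],[q,0,c],[0,-1,0]]))
    rv=(R0.inv()*Rt).as_rotvec(); tp=np.array(tp)
    out=[]
    for i in range(n):
        Ri=R0*R.from_rotvec(rv*i/n); d=Ri.inv().apply((tp-p)/n); row=np.r_[d.round(4),np.degrees(rv/n).round(2),op]; out.append(row)
    for k in range(0,n,5): print("[",", ".join(", ".join(f"{v:g}" for v in r) for r in out[k:k+5]),"]")
    print("total",(tp-p).round(4),np.degrees(rv).round(1),"now",p.round(4),"op",round(float(s["opening"]),4),"F",np.round(s["force"],1),"t",s["t"])
E
python3 - <<'E'
from h import *
plan([.414,-.094,.2],-86.7,15,0)
E
```

```text
[ -0.0245, 0.0001, -0.0258, 0, -5.06, 0, 0, -0.0267, 0.0001, -0.0235, 0, -5.06, 0, 0, -0.0286, 0.0001, -0.0211, 0, -5.06, 0, 0, -0.0304, 0.0001, -0.0185, 0, -5.06, 0, 0, -0.0319, 0.0001, -0.0157, 0, -5.06, 0, 0 ]
[ -0.0332, 0.0001, -0.0128, 0, -5.06, 0, 0, -0.0342, 0.0001, -0.0099, 0, -5.06, 0, 0, -0.0349, 0.0001, -0.0068, 0, -5.06, 0, 0, -0.0354, 0.0001, -0.0037, 0, -5.06, 0, 0, -0.0355, 0.0001, -0.0006, 0, -5.06, 0, 0 ]
[ -0.0355, 0.0001, 0.0026, 0, -5.06, 0, 0, -0.0351, 0.0001, 0.0057, 0, -5.06, 0, 0, -0.0345, 0.0001, 0.0088, 0, -5.06, 0, 0, -0.0335, 0.0001, 0.0118, 0, -5.06, 0, 0, -0.0324, 0.0001, 0.0147, 0, -5.06, 0, 0 ]
total [ 0.2351  0.4787 -0.0015] [  0. -76.   0.] now [ 0.1789 -0.5727  0.2015] op 0.0931 F [ 0.2 -0.5 -0.4] t 1.55
```

Request:
carry_out(motion=[-0.0245,0,-0.026,0,-5,0,0,-0.027,0,-0.0235,0,-5,0,0,-0.0285,0,-0.021,0,-5,0,0,-0.0305,0,-0.0185,0,-5,0,0,-0.032,0,-0.0155,0,-5,0,0])

```text
t: 2.05
tool_pos: [0.2573, -0.4108, 0.2002]
orientation: [-0.701, 1.785, -1.784]
force: [0.1, -0.3, 0.2]
opening: 0.0577
```

Run:
```python
from h import *
plan([.414,-.094,.2],-86.7,10,0)
```

```text
[ -0.033, 0, -0.0126, 0, -5.04, 0, 0, -0.034, 0, -0.0096, 0, -5.04, 0, 0, -0.0347, 0, -0.0066, 0, -5.04, 0, 0, -0.0352, 0, -0.0035, 0, -5.04, 0, 0, -0.0353, 0, -0.0004, 0, -5.04, 0, 0 ]
[ -0.0352, 0, 0.0027, 0, -5.04, 0, 0, -0.0349, 0, 0.0058, 0, -5.04, 0, 0, -0.0342, 0, 0.0088, 0, -5.04, 0, 0, -0.0333, 0, 0.0118, 0, -5.04, 0, 0, -0.0321, 0, 0.0147, 0, -5.04, 0, 0 ]
total [ 1.567e-01  3.168e-01 -2.000e-04] [  0.  -50.4   0. ] now [ 0.2573 -0.4108  0.2002] op 0.0577 F [ 0.1 -0.3  0.2] t 2.05
```

Request:
carry_out(motion=[-0.033,0,-0.0126,0,-5.04,0,0,-0.034,0,-0.0096,0,-5.04,0,0,-0.0347,0,-0.0066,0,-5.04,0,0,-0.0352,0,-0.0035,0,-5.04,0,0,-0.0353,0,-0.0004,0,-5.04,0,0])

```text
t: 2.55
tool_pos: [0.3367, -0.2455, 0.2008]
orientation: [-1.013, 1.471, -1.475]
force: [1.6, -0.2, -0.0]
opening: 0.0465
```

Request:
carry_out(motion=[-0.0352,0,0.0027,0,-5.04,0,0,-0.0349,0,0.0058,0,-5.04,0,0,-0.0342,0,0.0088,0,-5.04,0,0,-0.0333,0,0.0118,0,-5.04,0,0,-0.0321,0,0.0147,0,-5.04,0,0])

```text
t: 3.05
tool_pos: [0.4136, -0.0785, 0.2021]
orientation: [-1.25, 1.135, -1.147]
force: [0.6, -0.1, -0.7]
opening: 0.0466
```

Run:
```python
from h import *
for n in("wrist","top","scene"):
    im=imaging.read_camera(n); cv2.imwrite(f"pics/{n}1.png",im)
mw=cm("wrist")
im=cv2.imread("pics/wrist1.png")
for P in SCR:
    Rz=R.from_euler('z',np.radians(93.3)).as_matrix()
    uv=np.array([w2p(mw,Rz@c+[.416,-.124,0]) for c in P]); cv2.polylines(im,[cv2.convexHull(uv.astype(np.float32)).astype(np.int32)],True,(0,255,0),1)
cv2.imwrite("pics/w1o.png",im)
plan([.414,-.094,.021],-86.7,5,0)
```

```text
[ 0.003, 0.0362, -0.0004, -0.06, 0.4, 0.05, 0, 0.003, 0.0362, -0.0003, -0.06, 0.4, 0.05, 0, 0.0031, 0.0362, -0.0003, -0.06, 0.4, 0.05, 0, 0.0031, 0.0362, -0.0002, -0.06, 0.4, 0.05, 0, 0.0031, 0.0362, -0.0002, -0.06, 0.4, 0.05, 0 ]
total [ 0.0004 -0.0157 -0.1809] [-0.3  2.   0.2] now [ 0.4136 -0.0783  0.2019] op 0.0464 F [ 0.6  0.2 -0.6] t 3.2
```

View pics/w1o.png

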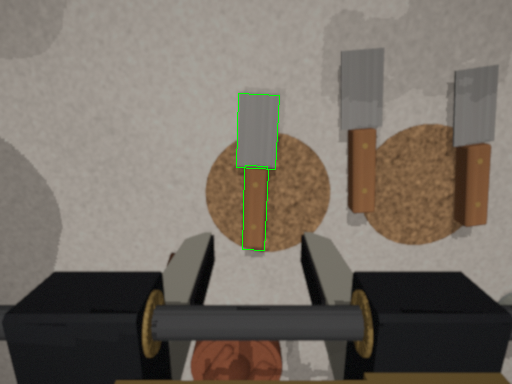

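View pics/top1.png

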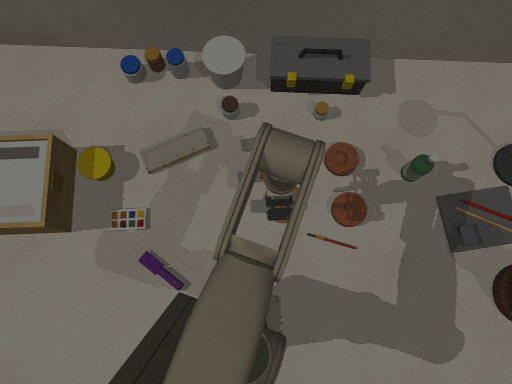

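View pics/scene1.png

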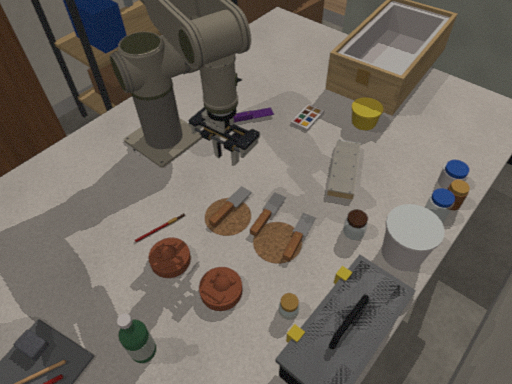

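Run:
```python
from h import *
imaging.read_camera("wrist"); mw=cm("wrist")
for d,w in find("wrist","scraper1",mw,.013):
    x,c=fit([(mw,d["pixels"])],SCR,(w[0],w[1]-.03,1.7)); print(round(d["confidence"],2),d["pixel"],x[:2].round(4),np.degrees(x[2]).round(1),round(c,3))
for d,w in find("wrist","pad1",mw,0):
    x,c=fit([(mw,d["pixels"])],PAD,(w[0],w[1],0),False); ys,xs=np.nonzero(d["pixels"]);print("pad",round(d["confidence"],2),x[:2].round(4),round(c,3),d["pixel"],xs.min(),xs.max(),ys.min(),ys.max())
```

```text
0.92 [360.0, 113.5] [ 0.5305 -0.0697] 99.5 0.044
0.81 [258.8, 153.1] [ 0.4141 -0.1233] 92.5 0.048
0.71 [476.4, 137.6] [ 0.6598 -0.0747] 103.1 0.07
pad 0.86 [ 0.6116 -0.0856] 0.262 [416.2, 187.7] 365 461 124 244
pad 0.82 [ 0.4293 -0.1118] 0.303 [282.2, 193.1] 207 330 134 251
```

Request:
carry_out(motion=[0.003,0.036,0,-0.06,0.4,0.05,0,0.003,0.036,0,-0.06,0.4,0.05,0,0.003,0.036,0,-0.06,0.3,0.05,0,0.003,0.036,0,-0.06,0.3,0.05,0,0.003,0.036,0,-0.06,0,0.05,0])

```text
t: 3.85
tool_pos: [0.4193, -0.1056, 0.0241]
orientation: [-1.226, 1.161, -1.186]
force: [0.9, 0.0, -0.6]
opening: 0.0464
```

Run:
```python
from h import *
plan([.4130,-.093,.0215],-87.3,1,0)
```

```text
[ -0.0129, 0.0024, -0.0058, -0.81, -0.01, 0.43, 0 ]
total [-0.0063  0.0126 -0.0026] [-0.8 -0.   0.4] now [ 0.4193 -0.1056  0.0241] op 0.0464 F [ 0.9  0.  -0.6] t 3.85
```

Request:
carry_out(motion=[-0.0129,0.0024,-0.0058,-0.8,0,0.4,0,0,0,0,0,0,0,-1,0,0,0,0,0,0,-1,0,0,0,0,0,0,-1,0,0,0,0,0,0,-1], squeeze=30)

```text
t: 4.35
tool_pos: [0.4102, -0.0952, 0.0214]
orientation: [-1.23, 1.184, -1.178]
force: [0.1, -0.2, -0.5]
opening: 0.0191
```

Run:
```python
from h import *
plan([.4130,-.093,.06],-87.3,2,-1)
```

```text
[ -0.0011, -0.0193, 0.0014, 0.12, -0.25, -0.02, -1, -0.001, -0.0193, 0.0014, 0.12, -0.25, -0.02, -1 ]
total [0.0028 0.0022 0.0386] [ 0.2 -0.5 -0. ] now [ 0.4102 -0.0952  0.0214] op 0.0191 F [ 0.1 -0.2 -0.5] t 4.35
```

Run:
```python
from h import *
for n in("wrist","scene"):
    im=imaging.read_camera(n); cv2.imwrite(f"pics/{n}2.png",im)
im=cv2.imread("pics/scene2.png");cv2.imwrite("pics/s2c.png",cv2.resize(im[110:270,140:340],None,fx=3.5,fy=3.5))
print(robot.read_state()["opening"])
```

```text
0.010950768558601057
```

View pics/wrist2.png

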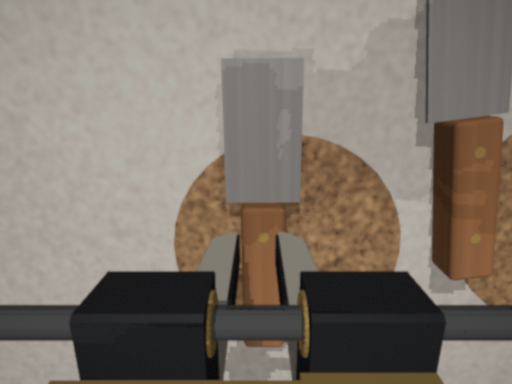

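View pics/s2c.png

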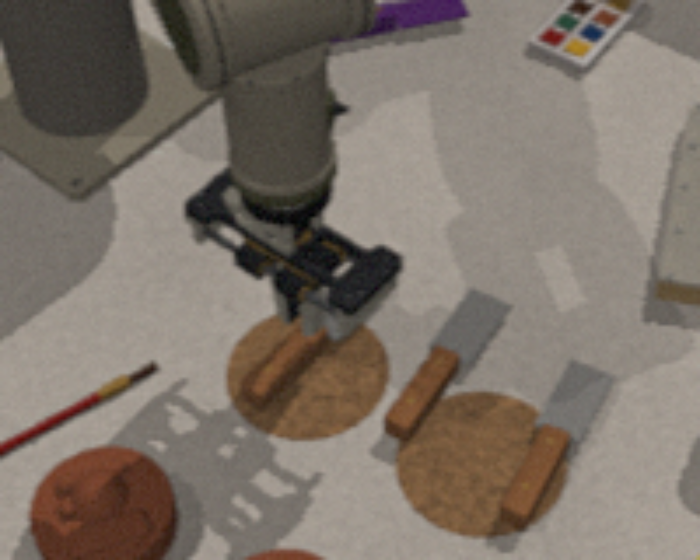

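Run:
```python
from h import *
s=robot.read_state();print({k:np.round(v,3) for k,v in s.items()})
p=s["tool_pos"];Rt=R.from_rotvec(s["orientation"]).as_matrix()
ms=cm("scene");mw=cm("wrist");print(mw[1], Rt.T@(mw[1]-p))
for o in (.0,.019):
  for z in (-.006,.006):
    P=p+Rt@[0,o,z]; print(o,z,P.round(3),w2p(ms,P).round(1),w2p(mw,P).round(1), ((w2p(ms,P)-[140,110])*3.5).round())
im=imaging.read_camera("wrist");cv2.imwrite("pics/w3.png",im)
```

```text
{'t': np.float64(4.45), 'q': array([-3.490e-01, -1.910e-01,  2.147e+00, -1.000e-03,  1.190e+00,
       -3.870e-01]), 'dq': array([ 0.002,  0.008,  0.009,  0.001, -0.002,  0.002]), 'joint_torque': array([ -0.049, -33.797, -43.586,   0.049,   0.14 ,  -0.   ]), 'tool_pos': array([ 0.41 , -0.095,  0.021]), 'orientation': array([-1.23 ,  1.184, -1.178]), 'force': array([ 0.164, -0.366, -0.159]), 'wrist_torque': array([-0.034, -0.089,  0.02 ]), 'opening': np.float64(0.011)}
[ 0.40762724 -0.01534114  0.20371602] [-0.07998305 -0.18245016 -0.00027086]
0.0 -0.006 [ 0.404 -0.095  0.021] [225.1 204.4] [247.5 238.1] [298. 330.]
0.0 0.006 [ 0.416 -0.095  0.021] [227.9 206.2] [267.9 238.1] [308. 337.]
0.019 -0.006 [ 0.404 -0.095  0.002] [225.5 208. ] [248.3 226.1] [299. 343.]
0.019 0.006 [ 0.416 -0.095  0.002] [228.3 209.8] [267.  226.2] [309. 349.]
```

View pics/w3.png

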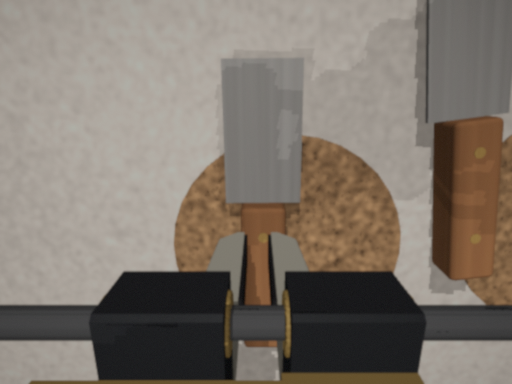

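Run:
```python
from h import *
s=robot.read_state()
p=s["tool_pos"];Rt=R.from_rotvec(s["orientation"]).as_matrix()
print(robot.tips_ahead, dir(robot))
mw=cm("wrist")
for o in (-.02,-.01,0,.01,.019):
  print(o,[w2p(mw,p+Rt@[x,o,z]).round(0).tolist() for x in(-.0075,.0075) for z in (.0055,.0055+.0175)])
a=cv2.imread("pics/w3.png");cv2.imwrite("pics/w3c.png",cv2.resize(a[190:384,150:370],None,fx=3,fy=3,interpolation=cv2.INTER_CUBIC))
im=imaging.read_camera("scene");cv2.imwrite("pics/s3c.png",cv2.resize(im[150:250,180:280],None,fx=6,fy=6,interpolation=cv2.INTER_CUBIC))
```

```text
0.019 ['IKError', '__class__', '__delattr__', '__dict__', '__dir__', '__doc__', '__eq__', '__format__', '__ge__', '__getattribute__', '__getstate__', '__gt__', '__hash__', '__init__', '__init_subclass__', '__le__', '__lt__', '__module__', '__ne__', '__new__', '__reduce__', '__reduce_ex__', '__repr__', '__setattr__', '__sizeof__', '__str__', '__subclasshook__', '__weakref__', 'close_job', 'read_state', 'tips_ahead']
-0.02 [[268.0, 240.0], [301.0, 240.0], [268.0, 266.0], [300.0, 266.0]]
-0.01 [[268.0, 233.0], [299.0, 233.0], [267.0, 257.0], [298.0, 257.0]]
0 [[267.0, 226.0], [297.0, 226.0], [267.0, 250.0], [296.0, 250.0]]
0.01 [[267.0, 220.0], [295.0, 220.0], [266.0, 243.0], [294.0, 243.0]]
0.019 [[266.0, 215.0], [294.0, 215.0], [266.0, 237.0], [293.0, 237.0]]
```

View pics/w3c.png

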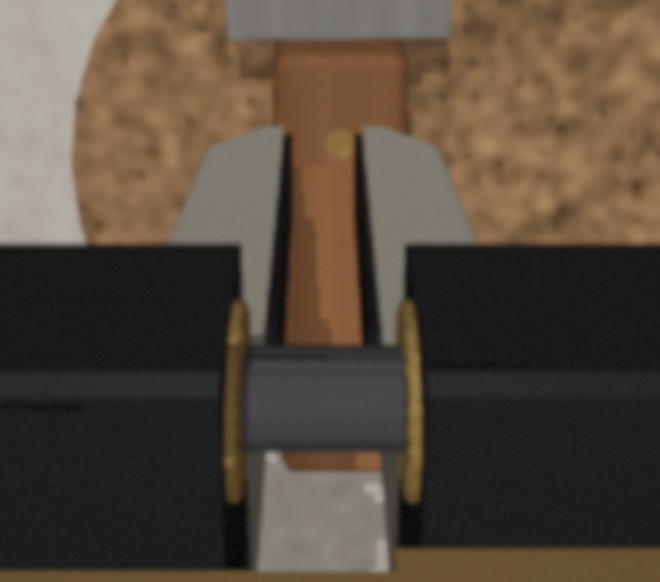

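View pics/s3c.png

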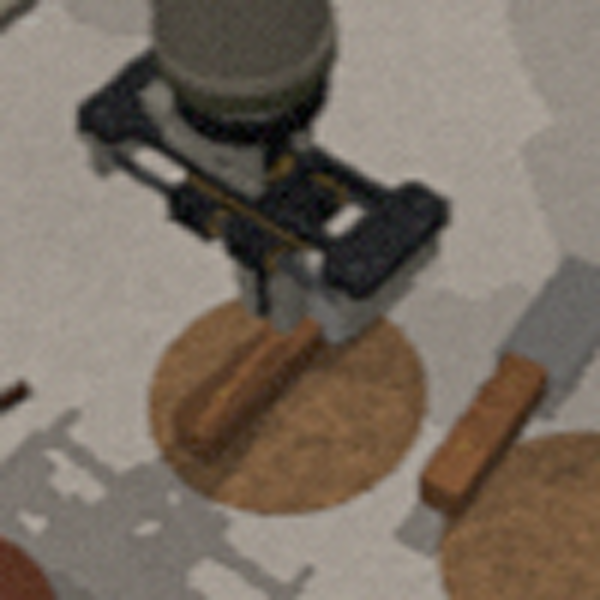

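Request:
carry_out(motion=[0,0,0.003,0,0,0,0,0,0,0,0,0,0,0,0,0,0,0,0,0,0,0,0,0,0,0,0,0,0,0,0,0,0,0,0])

```text
t: 5.05
tool_pos: [0.413, -0.0946, 0.0206]
orientation: [-1.231, 1.185, -1.177]
force: [0.4, -0.7, 1.0]
opening: 0.0387
```

Request:
carry_out(motion=[0,0.006,0,0,0,0,0,0,0.005,0,0,0,0,0,0,0.004,0,0,0,0,0,0,0.003,0,0,0,0,0,0,0,0,0,0,0,0])

```text
t: 5.55
tool_pos: [0.4121, -0.0943, 0.0002]
orientation: [-1.231, 1.186, -1.176]
force: [0.4, 0.8, -0.6]
opening: 0.0463
```

Run:
```python
from h import *
s=robot.read_state();print({k:np.round(v,4) for k,v in s.items()})
im=imaging.read_camera("scene");im2=imaging.read_camera("wrist")
a=cv2.resize(im[150:250,180:280],None,fx=4,fy=4,interpolation=cv2.INTER_CUBIC);b=cv2.resize(im2[190:340,150:300],(400,400),interpolation=cv2.INTER_CUBIC)
cv2.imwrite("pics/c4.png",np.hstack([a,b]))
plan([.4130,-.093,-.003],-87.3,1,0)
```

```text
{'t': np.float64(5.55), 'q': array([-3.456e-01, -1.465e-01,  2.151e+00, -8.000e-04,  1.144e+00,
       -3.845e-01]), 'dq': array([ 0.0003,  0.001 , -0.0018,  0.001 ,  0.0022, -0.0012]), 'joint_torque': array([-1.96000e-02, -3.49892e+01, -4.27016e+01,  5.57000e-02,
       -7.22000e-02,  2.00000e-04]), 'tool_pos': array([ 4.121e-01, -9.430e-02,  2.000e-04]), 'orientation': array([-1.2312,  1.186 , -1.1758]), 'force': array([ 0.3803,  0.842 , -0.596 ]), 'wrist_torque': array([-0.0643, -0.0825,  0.0324]), 'opening': np.float64(0.0463)}
[ -0.0014, 0.0037, 0.0007, 0.35, -0.45, -0.1, 0 ]
total [ 0.0006  0.0014 -0.0037] [ 0.4 -0.5 -0.1] now [ 0.4124 -0.0944  0.0007] op 0.0465 F [ 0.6 -0.8 -0. ] t 5.65
```

View pics/c4.png

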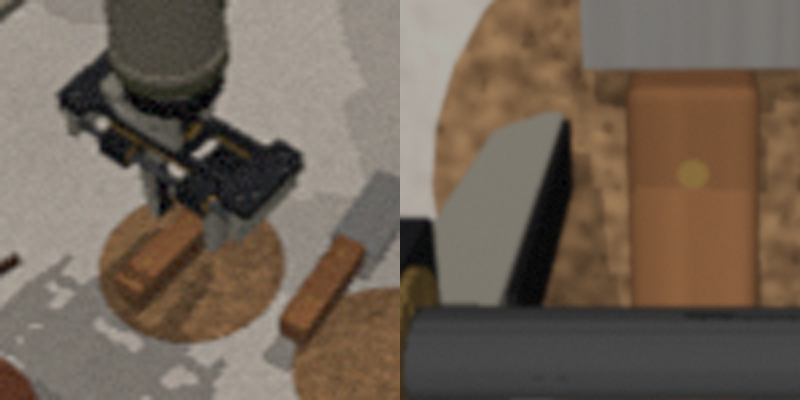

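Request:
carry_out(motion=[-0.001,0.003,0.0005,0,0,0,0,0,0,0,0,0,0,0,0,0,0,0,0,0,-1,0,0,0,0,0,0,-1,0,0,0,0,0,0,-1], squeeze=30)

```text
t: 6.15
tool_pos: [0.4136, -0.0935, -0.0018]
orientation: [-1.23, 1.184, -1.177]
force: [-0.3, 0.2, 0.3]
opening: 0.0268
```

Request:
carry_out(motion=[0,0,0,0,0,0,-1,0,0,0,0,0,0,-1,0,0,0,0,0,0,-1,0,0,0,0,0,0,-1,0,0,0,0,0,0,-1])

```text
t: 6.65
tool_pos: [0.4136, -0.0935, -0.0018]
orientation: [-1.23, 1.184, -1.177]
force: [-0.1, -0.2, -0.3]
opening: 0.0259
```

Run:
```python
from h import *
im=imaging.read_camera("scene");im2=imaging.read_camera("wrist")
a=cv2.resize(im[150:250,180:280],None,fx=4,fy=4,interpolation=cv2.INTER_CUBIC);b=cv2.resize(im2[160:340,170:350],(400,400),interpolation=cv2.INTER_CUBIC)
cv2.imwrite("pics/c5.png",np.hstack([a,b]))
```

```text
(no output)
```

View pics/c5.png

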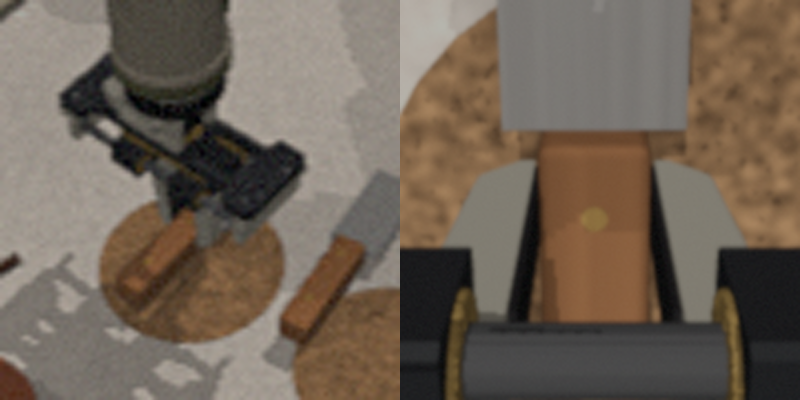

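Request:
carry_out(motion=[0,-0.01,0,0,0,0,-1,0,-0.02,0,0,0,0,-1,0,-0.02,0,0,0,0,-1,0,0,0,0,0,0,-1,0,0,0,0,0,0,-1])

```text
t: 7.25
tool_pos: [0.413, -0.0933, 0.0507]
orientation: [-1.231, 1.186, -1.176]
force: [-0.1, -0.0, -0.8]
opening: 0.0257
```

Run:
```python
from h import *
plan([.4376,.2345,.05],-153.2,10,-1)
im2=imaging.read_camera("wrist");cv2.imwrite("pics/w6.png",im2)
```

```text
[ -0.0327, 0.0001, 0.0037, 0.04, 6.54, 0.01, -1, -0.0329, 0.0001, 0, 0.04, 6.54, 0.01, -1, -0.0327, 0.0001, -0.0037, 0.04, 6.54, 0.01, -1, -0.032, 0.0001, -0.0074, 0.04, 6.54, 0.01, -1, -0.031, 0.0001, -0.011, 0.04, 6.54, 0.01, -1 ]
[ -0.0295, 0.0001, -0.0145, 0.04, 6.54, 0.01, -1, -0.0277, 0.0001, -0.0178, 0.04, 6.54, 0.01, -1, -0.0254, 0.0001, -0.0208, 0.04, 6.54, 0.01, -1, -0.0229, 0.0001, -0.0236, 0.04, 6.54, 0.01, -1, -0.0201, 0.0001, -0.026, 0.04, 6.54, 0.01, -1 ]
total [ 0.0246  0.3278 -0.0007] [ 0.4 65.4  0.1] now [ 0.413  -0.0933  0.0507] op 0.0257 F [-0.1 -0.  -0.8] t 7.25
```

View pics/w6.png

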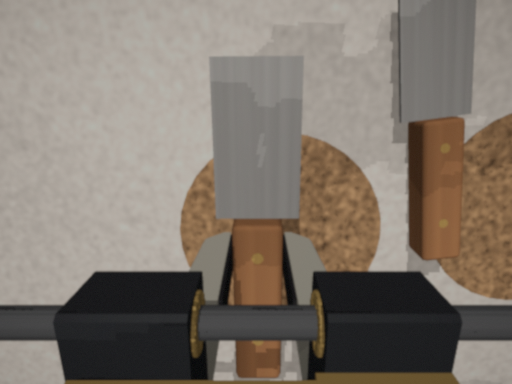

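Request:
carry_out(motion=[-0.0327,0,0.0037,0,6.54,0,-1,-0.0329,0,0,0,6.54,0,-1,-0.0327,0,-0.0037,0,6.54,0,-1,-0.032,0,-0.0074,0,6.54,0,-1,-0.031,0,-0.011,0,6.54,0,-1])

```text
t: 7.8
tool_pos: [0.4242, 0.0721, 0.0463]
orientation: [-0.902, 1.615, -1.604]
force: [1.2, 0.3, -1.8]
opening: 0.0255
```

Request:
carry_out(motion=[-0.0295,0,-0.0145,0,6.54,0,-1,-0.0277,0,-0.0178,0,6.54,0,-1,-0.0254,0,-0.0208,0,6.54,0,-1,-0.0229,0,-0.0236,0,6.54,0,-1,-0.0201,0,-0.026,0,6.54,0,-1])

```text
t: 8.3
tool_pos: [0.438, 0.2417, 0.04]
orientation: [-0.443, 2.0, -1.996]
force: [0.6, -0.1, -0.4]
opening: 0.0258
```

Run:
```python
from h import *
plan([.4376,.2345,.001],-153.2,5,-1)
im2=imaging.read_camera("wrist");m=cm("wrist");mt=cm("top");ms=cm("scene")
s=robot.read_state();print(R.from_rotvec(s["orientation"]).as_matrix().round(4))
for d,w in find("wrist","rack",m):
    print("rack",d["confidence"],d["pixel"],w,d["pixels"].sum())
Rz=R.from_euler('z',np.radians(26.8)).as_matrix()
def pr(P): return tuple(np.round(w2p(m,Rz@np.array(P)+[.607,.2873,0])).astype(int).tolist())
for z in (0.0,.03):
    q=[pr([x,y,z]) for x,y in((-.0425,-.121),(.0425,-.121),(.0425,.121),(-.0425,.121))]
    cv2.polylines(im2,[np.array(q)],True,(0,255,0) if z else (0,0,255),1)
for k in range(4):
    for dy in(-.02525,.02525): cv2.circle(im2,pr([-.0425,(k-1.5)*.0585+dy,.006]),2,(255,0,0),-1)
cv2.imwrite("pics/w7.png",cv2.resize(im2,(800,600)))
```

```text
[ 0.0005, 0.0078, 0.0013, 0.07, -0.57, 0.2, -1, 0.0006, 0.0078, 0.0013, 0.07, -0.57, 0.2, -1, 0.0006, 0.0078, 0.0013, 0.07, -0.57, 0.2, -1, 0.0006, 0.0078, 0.0013, 0.07, -0.57, 0.2, -1, 0.0007, 0.0078, 0.0013, 0.07, -0.57, 0.2, -1 ]
total [-0.0004 -0.0072 -0.039 ] [ 0.3 -2.8  1. ] now [0.438  0.2417 0.04  ] op 0.0258 F [ 0.6 -0.1 -0.4] t 8.3
[[-0.9176 -0.0177  0.3972]
 [-0.3972  0.001  -0.9177]
 [ 0.0158 -0.9998 -0.0079]]
rack 0.59 [161.1, 4.6] [0.53348486 0.34801326 0.01      ] 1896
```

View pics/w7.png

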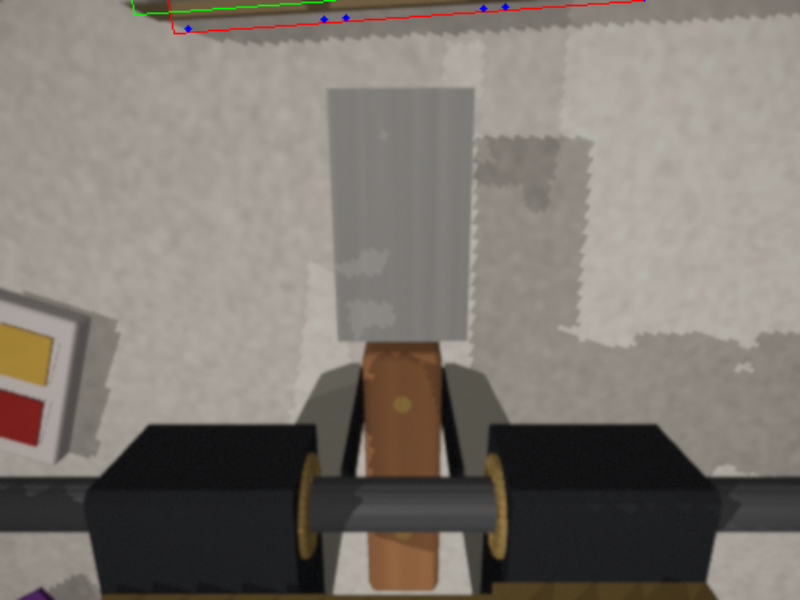

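Run:
```python
from h import *
out=[]
for n,(x0,x1,y0,y1) in (("top",(130,220,115,180)),("scene",(315,375,130,210))):
    im=cv2.imread(f"pics/{n}0.png");m=cm(n)
    k=400/(x1-x0) if n=="top" else 380/(x1-x0)
    c=cv2.resize(im[y0:y1,x0:x1],None,fx=k,fy=k,interpolation=cv2.INTER_CUBIC); raw=c.copy()
    Rz=R.from_euler('z',np.radians(26.8)).as_matrix()
    for z in(0,.03):
        q=np.array([w2p(m,Rz@np.array([x,y,z])+[.607,.2873,0]) for x,y in((-.0425,-.121),(.0425,-.121),(.0425,.121),(-.0425,.121))])
        q=((q+.5-[x0,y0])*k).astype(int); cv2.polylines(c,[q],True,(0,255,0) if z else (0,0,255),1)
    cc=np.hstack([raw,c]); out.append(cc); cv2.imwrite(f"pics/rk_{n}.png",cc); print(cc.shape)
```

```text
(289, 800, 3)
(507, 760, 3)
```

View pics/rk_top.png

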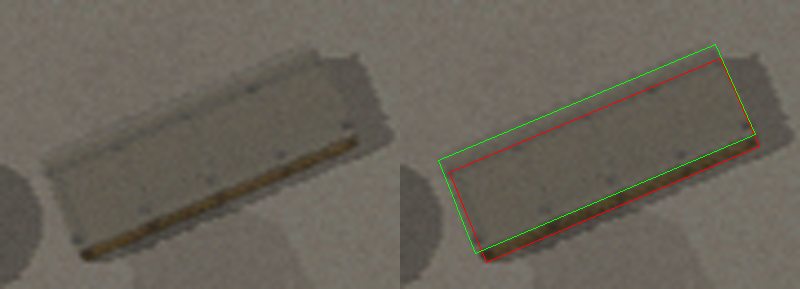

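View pics/rk_scene.png

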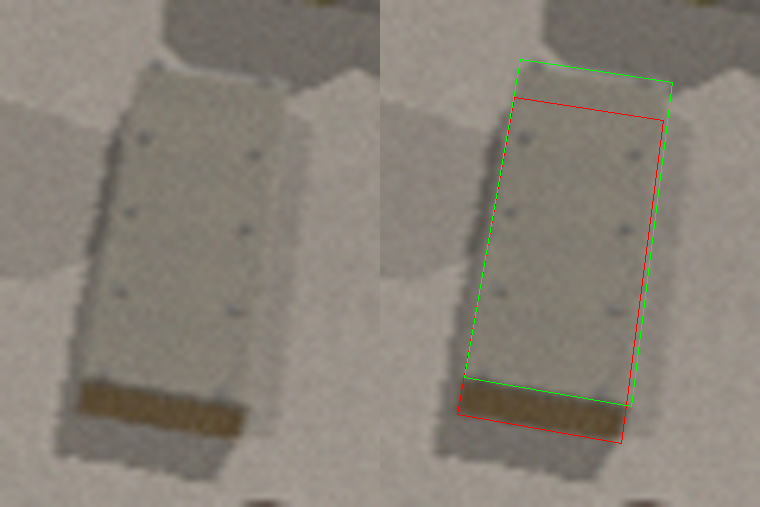

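Run:
```python
from h import *
plan([.49,.235,.20],-153.2,5,-1)
```

```text
[ -0.0082, -0.0322, 0.0056, 0.08, -0.54, 0.19, -1, -0.0083, -0.0321, 0.0057, 0.08, -0.54, 0.19, -1, -0.0083, -0.0321, 0.0058, 0.08, -0.54, 0.19, -1, -0.0084, -0.0321, 0.006, 0.08, -0.54, 0.19, -1, -0.0084, -0.032, 0.0061, 0.08, -0.54, 0.19, -1 ]
total [ 0.0519 -0.0086  0.1599] [ 0.4 -2.7  1. ] now [0.4381 0.2436 0.0401] op 0.0259 F [-0.2 -1.2 -1.6] t 8.4
```

Request:
carry_out(motion=[-0.0082,-0.032,0.0056,0.08,-0.54,0.19,-1,-0.0083,-0.032,0.0057,0.08,-0.54,0.19,-1,-0.0083,-0.032,0.0058,0.08,-0.54,0.19,-1,-0.0084,-0.032,0.006,0.08,-0.54,0.19,-1,0,0,0,0,0,0,-1])

```text
t: 8.9
tool_pos: [0.476, 0.2342, 0.163]
orientation: [-0.489, 1.964, -1.97]
force: [0.7, 0.6, -0.5]
opening: 0.0259
```

```bash
cat >> h.py <<'E'
def drawrack(im,m,c,yaw,k=1,off=(0,0)):
    Rz=R.from_euler('z',np.radians(yaw)).as_matrix()
    def pr(P): return tuple(np.round((w2p(m,Rz@np.array(P)+[c[0],c[1],0])+.5-off)*k).astype(int).tolist())
    for z in (0.0,.03):
        q=[pr([x,y,z]) for x,y in((-.0425,-.121),(.0425,-.121),(.0425,.121),(-.0425,.121))]
        cv2.polylines(im,[np.array(q)],True,(0,255,0) if z else (0,0,255),1)
    for j in range(4):
        for dy in(-.02525,.02525): cv2.circle(im,pr([-.0425,(j-1.5)*.0585+dy,.006]),2,(255,0,0),-1)
E
python3 - <<'E'
from h import *
im=imaging.read_camera("wrist");m=cm("wrist");s=robot.read_state();print(s["tool_pos"],s["orientation"])
import pickle;pickle.dump((im,m,s),open("w8.pkl","wb"))
for d,w in find("wrist","rack",m):
    x,c=fit([(m,d["pixels"])],RACK,(.607,.287,.468));print(d["confidence"],d["pixel"],x[:2].round(4),np.degrees(x[2]).round(2),round(c,3))
a=cv2.resize(im[:260,100:420],None,fx=2.4,fy=2.4,interpolation=cv2.INTER_CUBIC);cv2.imwrite("pics/w8a.png",a)
b=a.copy();drawrack(b,m,(.607,.2873),26.8,2.4,(100,0));cv2.imwrite("pics/w8b.png",b)
E
```

```text
[0.47416276 0.23372227 0.16021614] [-0.4928286   1.96544694 -1.97213186]
0.74 [275.1, 34.0] [0.6051 0.2894] 26.81 0.092
```

View pics/w8a.png

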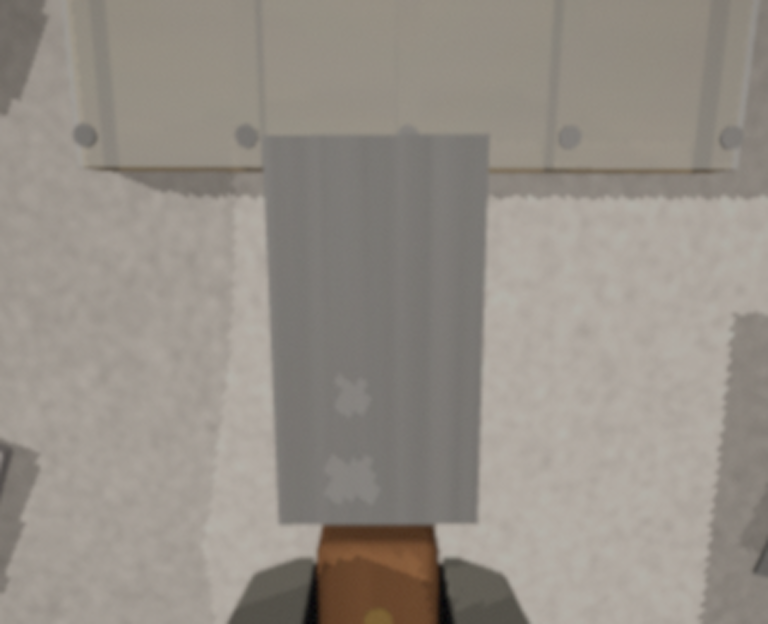

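View pics/w8b.png

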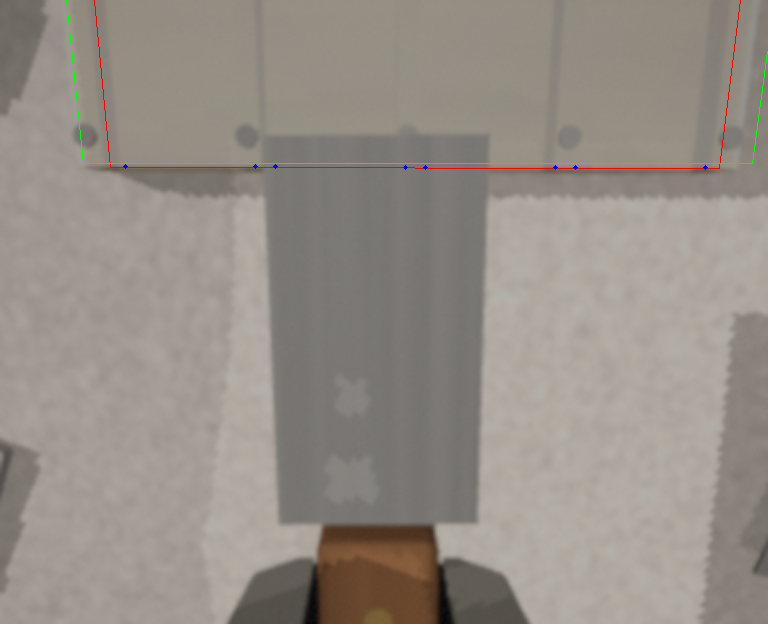

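Run:
```python
from h import *
plan([.440,.239,.0],-153.2,5,-1)
```

```text
[ 0.0045, 0.0318, -0.0038, 0.03, 0.01, 0.29, -1, 0.0047, 0.0318, -0.0039, 0.03, 0.01, 0.29, -1, 0.0048, 0.0317, -0.0039, 0.03, 0.01, 0.29, -1, 0.005, 0.0317, -0.0039, 0.03, 0.01, 0.29, -1, 0.0052, 0.0317, -0.0039, 0.03, 0.01, 0.29, -1 ]
total [-0.0326  0.0055 -0.1582] [0.1 0.1 1.5] now [0.4726 0.2335 0.1582] op 0.0259 F [ 0.9  0.4 -1.5] t 9.0
```

Request:
carry_out(motion=[0.012,0.02,-0.004,0,0,0.3,-1,0.012,0.035,-0.004,0,0,0.3,-1,0,0.04,-0.004,0,0,0.3,-1,0,0.035,-0.004,0,0,0.3,-1,0,0.018,-0.004,0,0,0.3,-1])

```text
t: 9.5
tool_pos: [0.4327, 0.2363, -0.0012]
orientation: [-0.477, 1.964, -1.962]
force: [0.3, -1.3, -2.1]
opening: 0.0256
```

Run:
```python
from h import *
plan([.4569,.2475,.0],-153.2,5,-1)
```

```text
[ -0.0053, -0.0003, 0.0002, 0.03, 0.02, 0.08, -1, -0.0053, -0.0003, 0.0002, 0.03, 0.02, 0.08, -1, -0.0053, -0.0003, 0.0002, 0.03, 0.02, 0.08, -1, -0.0053, -0.0003, 0.0002, 0.03, 0.02, 0.08, -1, -0.0053, -0.0003, 0.0002, 0.03, 0.02, 0.08, -1 ]
total [0.0242 0.0112 0.0012] [0.2 0.1 0.4] now [ 0.4327  0.2363 -0.0012] op 0.0256 F [ 0.3 -1.3 -2.1] t 9.5
```

Request:
carry_out(motion=[-0.006,-0.003,0,0,0,0,-1,-0.006,0,0,0,0,0,-1,-0.006,0,0,0,0,0,-1,-0.005,0,0,0,0,0,-1,0,0,0,0,0,0,-1])

```text
t: 10.0
tool_pos: [0.4358, 0.2384, -0.0042]
orientation: [-0.523, 1.967, -1.983]
force: [2.0, 0.9, 2.4]
opening: 0.0259
```

Run:
```python
from h import *
im=imaging.read_camera("wrist");m=cm("wrist");s=robot.read_state();print(s["tool_pos"],s["force"],R.from_rotvec(s["orientation"]).as_matrix().round(4))
cv2.imwrite("pics/w9.png",im)
a=cv2.resize(im[:240,100:420],None,fx=2.5,fy=2.5,interpolation=cv2.INTER_CUBIC);cv2.imwrite("pics/w9a.png",a)
```

```text
[ 0.43591686  0.23842994 -0.00427767] [-5.44152933 -2.68999175 13.79317576] [[-0.8892 -0.0429  0.4555]
 [-0.4551 -0.0184 -0.8902]
 [ 0.0466 -0.9989 -0.0032]]
```

View pics/w9a.png

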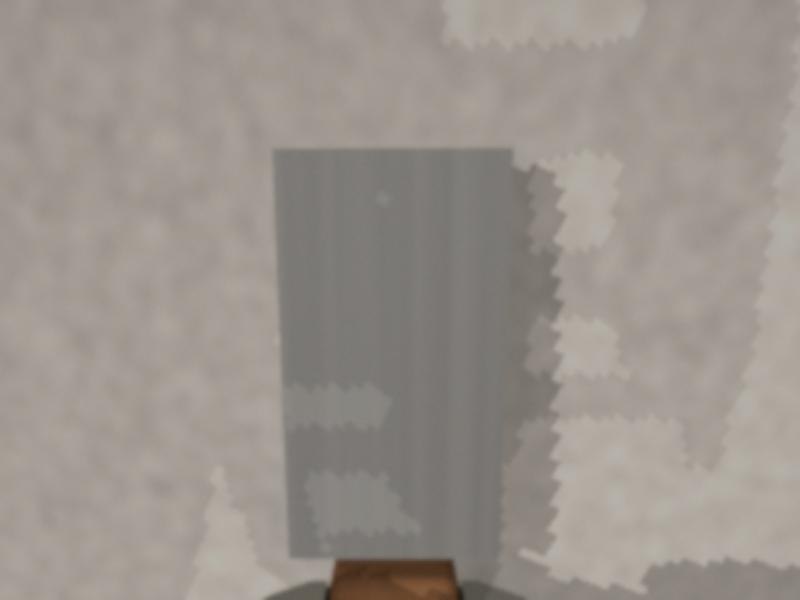

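Run:
```python
from h import *
for i in range(2):
    s=robot.read_state();print({k:np.round(v,3).tolist() for k,v in s.items()})
im=imaging.read_camera("scene");cv2.imwrite("pics/s9.png",cv2.resize(im[60:260,180:400],None,fx=3.5,fy=3))
s=robot.read_state();print({k:np.round(v,3).tolist() for k,v in s.items()})
```

```text
{'t': 10.05, 'q': [0.398, 0.11, 1.909, -0.0, 1.17, 1.495], 'dq': [-0.0, -0.001, 0.004, 0.002, -0.006, 0.002], 'joint_torque': [-0.015, -43.546, -40.207, 0.163, -1.497, 0.007], 'tool_pos': [0.436, 0.238, -0.004], 'orientation': [-0.523, 1.967, -1.983], 'force': [-5.442, -2.69, 13.793], 'wrist_torque': [-0.608, 1.108, -0.034], 'opening': 0.026}
{'t': 10.05, 'q': [0.398, 0.11, 1.909, -0.0, 1.17, 1.495], 'dq': [-0.0, -0.001, 0.004, 0.002, -0.006, 0.002], 'joint_torque': [-0.015, -43.546, -40.207, 0.163, -1.497, 0.007], 'tool_pos': [0.436, 0.238, -0.004], 'orientation': [-0.523, 1.967, -1.983], 'force': [-5.442, -2.69, 13.793], 'wrist_torque': [-0.608, 1.108, -0.034], 'opening': 0.026}
{'t': 10.1, 'q': [0.398, 0.11, 1.909, -0.0, 1.17, 1.496], 'dq': [0.001, -0.002, 0.003, -0.001, -0.001, 0.002], 'joint_torque': [-0.004, -43.057, -39.989, 0.214, -1.954, -0.009], 'tool_pos': [0.436, 0.238, -0.004], 'orientation': [-0.523, 1.967, -1.983], 'force': [-4.975, -2.154, 12.071], 'wrist_torque': [-0.476, 0.881, -0.037], 'opening': 0.026}
```

View pics/s9.png

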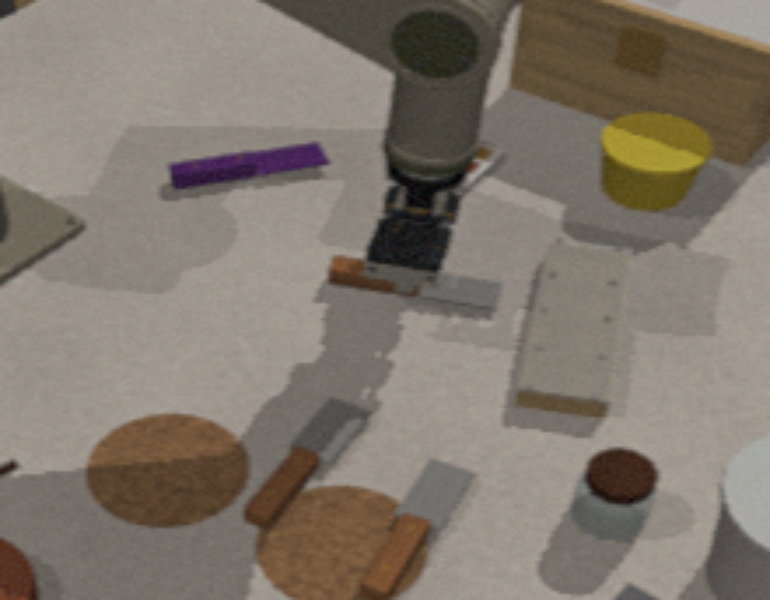

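Request:
carry_out(motion=[0,-0.006,0,0,0,0,-1,0,-0.006,0,0,0,0,-1,0,0,0,0,0,0,-1,0,0,0,0,0,0,-1,0,0,0,0,0,0,-1])

```text
t: 10.6
tool_pos: [0.4336, 0.2374, 0.0055]
orientation: [-0.529, 1.968, -1.985]
force: [0.2, -0.4, -0.4]
opening: 0.0257
```

Run:
```python
from h import *
s=robot.read_state();print(R.from_rotvec(s["orientation"]).as_matrix().round(4))
plan([.4569,.2475,.006],-153.2,5,-1)
```

```text
[[-0.8887 -0.0477  0.456 ]
 [-0.4555 -0.0201 -0.89  ]
 [ 0.0516 -0.9987 -0.0038]]
[ -0.0051, -0.0004, 0.0003, 0.04, 0.07, 0.59, -1, -0.0051, -0.0003, 0.0003, 0.04, 0.07, 0.59, -1, -0.0051, -0.0003, 0.0003, 0.04, 0.07, 0.59, -1, -0.0051, -0.0002, 0.0003, 0.04, 0.07, 0.59, -1, -0.0051, -0.0002, 0.0003, 0.04, 0.07, 0.59, -1 ]
total [0.0233 0.0101 0.0005] [0.2 0.3 3. ] now [0.4336 0.2374 0.0055] op 0.0257 F [ 0.2 -0.4 -0.4] t 10.6
```

Request:
carry_out(motion=[-0.003,0,0,0,0.1,1.5,-1,-0.004,0,0,0,0.1,1.5,-1,-0.008,0,0,0,0,0.2,-1,-0.008,0,0,0,0,0,-1,0,0,0,0,0,0,-1])

```text
t: 11.1
tool_pos: [0.4553, 0.2485, 0.0047]
orientation: [-0.46, 1.963, -1.951]
force: [-0.4, 0.5, -1.0]
opening: 0.0254
```

Run:
```python
from h import *
im=imaging.read_camera("wrist");m=cm("wrist");s=robot.read_state();print(s["tool_pos"],s["force"],R.from_rotvec(s["orientation"]).as_matrix().round(4))
cv2.imwrite("pics/w9.png",im)
a=cv2.resize(im[:240,100:420],None,fx=2.5,fy=2.5,interpolation=cv2.INTER_CUBIC);cv2.imwrite("pics/w9a.png",a)
plan([.4569,.2475,.003],-153.2,5,-1)
```

```text
[0.45488758 0.24828248 0.00455578] [-0.28874946 -0.59366098 -0.86492963] [[-0.8917  0.0057  0.4526]
 [-0.4526  0.0072 -0.8917]
 [-0.0084 -1.     -0.0038]]
[ -0.0003, 0.0003, 0.0003, 0.04, 0.02, -0.1, -1, -0.0003, 0.0003, 0.0003, 0.04, 0.02, -0.1, -1, -0.0003, 0.0003, 0.0003, 0.04, 0.02, -0.1, -1, -0.0003, 0.0003, 0.0003, 0.04, 0.02, -0.1, -1, -0.0003, 0.0003, 0.0003, 0.04, 0.02, -0.1, -1 ]
total [ 0.002  -0.0008 -0.0016] [ 0.2  0.1 -0.5] now [0.4549 0.2483 0.0046] op 0.0255 F [-0.3 -0.6 -0.9] t 11.15
```

View pics/w9a.png

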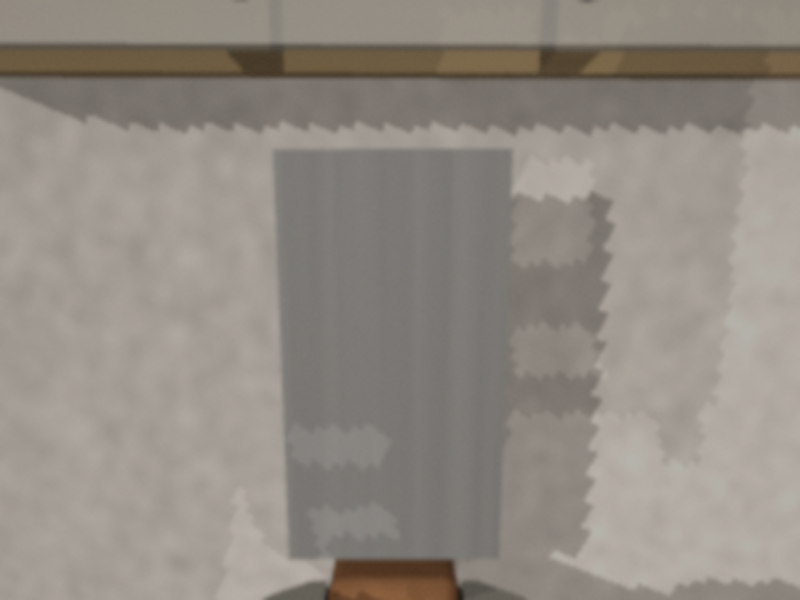

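Request:
carry_out(motion=[0,0.002,0.002,0,0,0,-1,0,0.002,0.002,0,0,0,-1,0,0,0,0,0,0,-1,0,0,0,0,0,0,-1,0,0,0,0,0,0,-1])

```text
t: 11.65
tool_pos: [0.4565, 0.2442, -0.0004]
orientation: [-0.463, 1.963, -1.952]
force: [-0.6, 0.7, -0.7]
opening: 0.0256
```

Run:
```python
from h import *
im=imaging.read_camera("wrist")
a=cv2.resize(im[:100,100:420],None,fx=2.5,fy=2.5,interpolation=cv2.INTER_CUBIC);cv2.imwrite("pics/w10a.png",a)
plan([.4566,.245,.001],-153.2,1,-1)
```

```text
[ -0.0004, -0.0013, -0.0007, 0.22, 0.11, -0.39, -1 ]
total [0.0001 0.0008 0.0013] [ 0.2  0.1 -0.4] now [ 4.565e-01  2.442e-01 -3.000e-04] op 0.0255 F [ 0.8  0.1 -1.2] t 11.7
```

View pics/w10a.png

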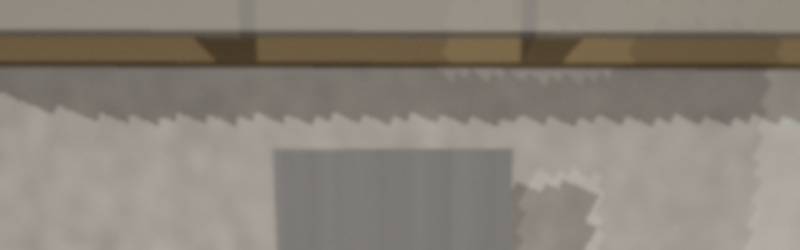

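Request:
carry_out(motion=[-0.01,-0.0005,-0.0007,0.1,0,-0.2,-1,-0.018,0,0,0,0,0,-1,-0.018,0,0,0,0,0,-1,-0.016,0,0,0,0,0,-1,0,0,0,0,0,0,-1])

```text
t: 12.2
tool_pos: [0.5127, 0.2738, 0.0005]
orientation: [-0.466, 1.962, -1.956]
force: [-0.1, 0.1, -0.7]
opening: 0.0257
```

Run:
```python
from h import *
im=imaging.read_camera("wrist")
a=cv2.resize(im[:240,100:420],None,fx=2.5,fy=2.5,interpolation=cv2.INTER_CUBIC);cv2.imwrite("pics/w11a.png",a)
s=robot.read_state();print(R.from_rotvec(s["orientation"]).as_matrix().round(4), s["force"],(s["tool_pos"]-np.array([.4565,.2442,0]))@[.8926,.4509,0])
```

```text
[[-8.917e-01  6.000e-04  4.527e-01]
 [-4.527e-01  2.700e-03 -8.917e-01]
 [-1.800e-03 -1.000e+00 -2.200e-03]] [-0.25986569  0.85582888 -1.20680811] 0.06232688458125857
```

View pics/w11a.png

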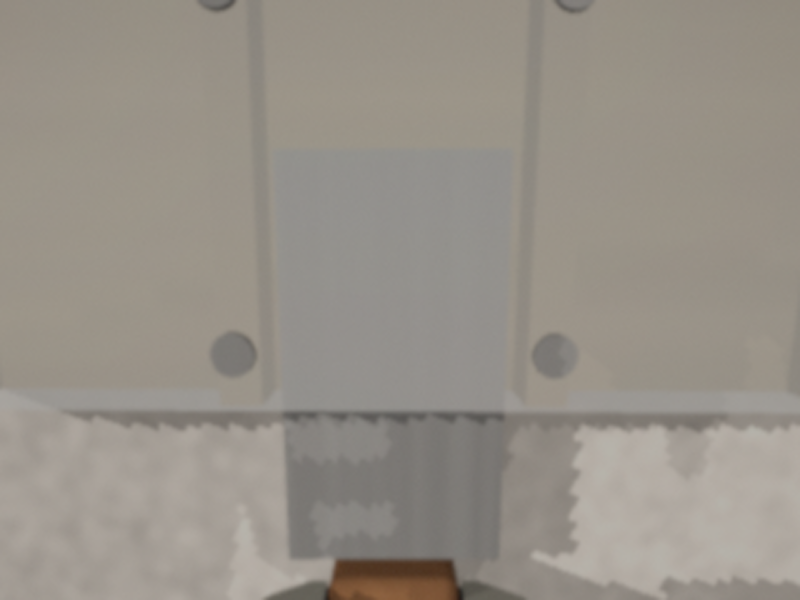

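Request:
carry_out(motion=[-0.008,0,0,0,0,0,-1,-0.008,0,0,0,0,0,-1,-0.006,0,0,0,0,0,-1,0,0,0,0,0,0,-1,0,0,0,0,0,0,-1])

```text
t: 12.75
tool_pos: [0.5307, 0.2832, -0.0004]
orientation: [-0.47, 1.962, -1.958]
force: [0.1, 0.3, -1.3]
opening: 0.0258
```

Request:
carry_out(motion=[-0.003,0,0,0,0,0,-1,-0.003,0,0,0,0,0,-1,0,0,0,0,0,0,-1,0,0,0,0,0,0,-1,0,0,0,0,0,0,-1])

```text
t: 13.25
tool_pos: [0.536, 0.2859, -0.0006]
orientation: [-0.471, 1.962, -1.958]
force: [0.2, 0.3, -1.4]
opening: 0.0261
```

Run:
```python
from h import *
im=imaging.read_camera("wrist")
a=cv2.resize(im[:240,100:420],None,fx=2.5,fy=2.5,interpolation=cv2.INTER_CUBIC);cv2.imwrite("pics/w12a.png",a)
s=robot.read_state();print(s["tool_pos"],s["force"],(s["tool_pos"]-np.array([.4565,.2442,0]))@[.8926,.4509,0])
```

```text
[ 0.5359632   0.28588092 -0.00057688] [ 0.08892085 -0.53151795 -1.7135827 ] 0.08972277744545837
```

View pics/w12a.png

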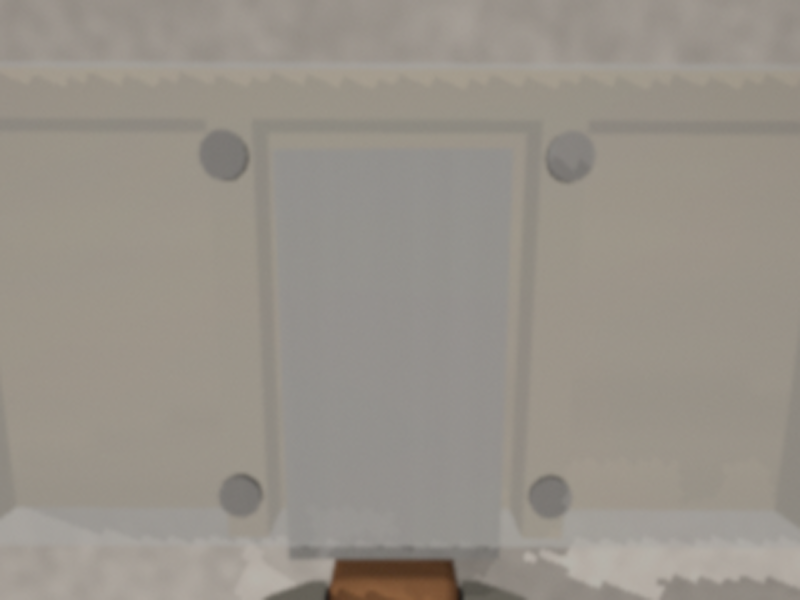

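Request:
carry_out(motion=[-0.002,0,0,0,0,0,-1,-0.002,0,0,0,0,0,-1,-0.002,0.0005,0,0,0,0,-1,0,0,0,0,0,0,-1,0,0,0,0,0,0,-1])

```text
t: 13.8
tool_pos: [0.5391, 0.2878, -0.0023]
orientation: [-0.477, 1.963, -1.961]
force: [0.6, 1.0, -1.7]
opening: 0.0256
```

Request:
carry_out(motion=[-0.002,0.001,0,0,0,0,-1,-0.002,0.0005,0,0,0,0,-1,0,0,0,0,0,0,-1,0,0,0,0,0,0,-1,0,0,0,0,0,0,-1])

```text
t: 14.3
tool_pos: [0.5393, 0.2881, -0.0043]
orientation: [-0.487, 1.965, -1.966]
force: [-1.6, -1.4, -1.6]
opening: 0.0257
```

Run:
```python
from h import *
im=imaging.read_camera("wrist")
a=cv2.resize(im[:240,100:420],None,fx=2.5,fy=2.5,interpolation=cv2.INTER_CUBIC);cv2.imwrite("pics/w13a.png",a)
s=robot.read_state();print(s["tool_pos"],s["force"],(s["tool_pos"]-np.array([.4565,.2442,0]))@[.8926,.4509,0])
```

```text
[ 0.53922442  0.28809707 -0.00434401] [-1.69908154 -0.4027793  -1.03232521] 0.0936330070450955
```

View pics/w13a.png

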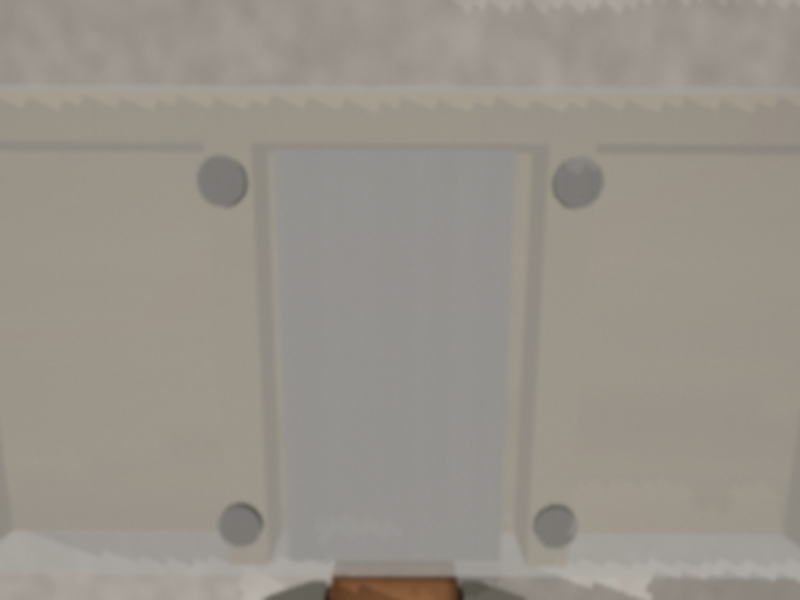

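Request:
carry_out(motion=[0,0,0,0,0,0,-0.1,0,0,0,0,0,0,-0.1,0,0,0,0,0,0,-0.1,0,0,0,0,0,0,-0.1,0,-0.01,0,0,0,0,-0.1])

```text
t: 14.85
tool_pos: [0.54, 0.2883, 0.0056]
orientation: [-0.485, 1.965, -1.966]
force: [0.5, 0.1, -0.9]
opening: 0.0417
```

Request:
carry_out(motion=[0,-0.03,0,0,0,0,-0.1,0,-0.03,0,0,0,0,-0.1,0.02,-0.03,0,0,0,0,-0.1,0.02,-0.03,0,0,0,0,-0.1,0.02,-0.03,0,0,0,0,0])

```text
t: 15.35
tool_pos: [0.4865, 0.2606, 0.161]
orientation: [-0.49, 1.966, -1.968]
force: [-0.1, 1.1, 0.7]
opening: 0.0449
```

Run:
```python
from h import *
im=imaging.read_camera("wrist");cv2.imwrite("pics/w14.png",im)
s=robot.read_state();print(R.from_rotvec(s["orientation"]).as_matrix().round(3))
plan([.5256,-.040,.06],-80.5,10,0)
```

```text
[[-0.891 -0.012  0.453]
 [-0.453 -0.003 -0.891]
 [ 0.012 -1.    -0.003]]
[ 0.0101, 0.0108, 0.0286, 0.06, -7.26, 0.05, 0, 0.0136, 0.0108, 0.0271, 0.06, -7.26, 0.05, 0, 0.0169, 0.0108, 0.0251, 0.06, -7.26, 0.05, 0, 0.02, 0.0108, 0.0228, 0.06, -7.26, 0.05, 0, 0.0227, 0.0108, 0.0201, 0.06, -7.26, 0.05, 0 ]
[ 0.0251, 0.0108, 0.017, 0.06, -7.26, 0.05, 0, 0.027, 0.0108, 0.0137, 0.06, -7.26, 0.05, 0, 0.0286, 0.0108, 0.0102, 0.06, -7.26, 0.05, 0, 0.0296, 0.0108, 0.0065, 0.06, -7.26, 0.05, 0, 0.0302, 0.0108, 0.0027, 0.06, -7.26, 0.05, 0 ]
total [ 0.0383 -0.301  -0.1075] [  0.6 -72.6   0.5] now [0.4873 0.261  0.1675] op 0.0459 F [4.7 2.9 3.7] t 15.4
```

View pics/w14.png

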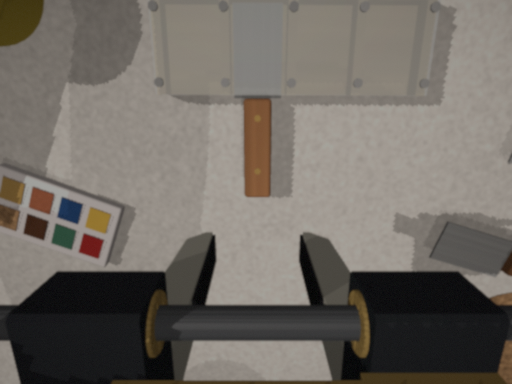

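Request:
carry_out(motion=[0.01,0.008,0.0286,0,-7.26,0,0,0.0136,0.008,0.0271,0,-7.26,0,0,0.017,0.008,0.025,0,-7.26,0,0,0.02,0.008,0.0228,0,-7.26,0,0,0.0227,0.008,0.02,0,-7.26,0,0])

```text
t: 15.9
tool_pos: [0.512, 0.1112, 0.1383]
orientation: [-0.962, 1.523, -1.524]
force: [0.6, 0.8, -0.4]
opening: 0.0463
```

Request:
carry_out(motion=[0.025,0.008,0.017,0,-7.26,0,0,0.027,0.008,0.0137,0,-7.26,0,0,0.0286,0.008,0.0102,0,-7.26,0,0,0.0296,0.008,0.0065,0,-7.26,0,0,0.028,0.005,0.0027,0,-6,0,0])

```text
t: 16.4
tool_pos: [0.5393, -0.0423, 0.1047]
orientation: [-1.287, 1.053, -1.066]
force: [-0.6, -0.3, -0.4]
opening: 0.0465
```

```bash
cat >> h.py <<'E'
def look(fn,g=None,model=SCR,scale=1):
    im=imaging.read_camera("wrist");m=cm("wrist")
    for d,w in find("wrist","scraper1",m,.013):
        yaw0=g[2] if g else 1.7
        x,c=fit([(m,d["pixels"])],SCR,(w[0]-.03*np.cos(yaw0),w[1]-.03*np.sin(yaw0),yaw0)); print(round(d["confidence"],2),d["pixel"],x[:2].round(4),np.degrees(x[2]).round(1),round(c,3))
    cv2.imwrite(fn,im)
E
python3 - <<'E'
from h import *
look("pics/w15.png")
plan([.5256,-.040,.0],-80.5,5,0)
E
```

```text
0.61 [389.9, 176.3] [ 0.6614 -0.076 ] 103.9 0.185
0.55 [240.6, 145.2] [ 0.5318 -0.0721] 99.9 0.04
[ -0.0013, 0.0209, -0.0028, -0.14, 0.33, 0.01, 0, -0.0013, 0.0209, -0.0028, -0.14, 0.33, 0.01, 0, -0.0013, 0.0209, -0.0027, -0.14, 0.33, 0.01, 0, -0.0013, 0.0209, -0.0027, -0.14, 0.33, 0.01, 0, -0.0013, 0.0209, -0.0026, -0.14, 0.33, 0.01, 0 ]
total [-0.0138  0.004  -0.1046] [-0.7  1.7  0. ] now [ 0.5394 -0.044   0.1046] op 0.0464 F [0.1 0.2 0.1] t 16.5
```

View pics/w15.png

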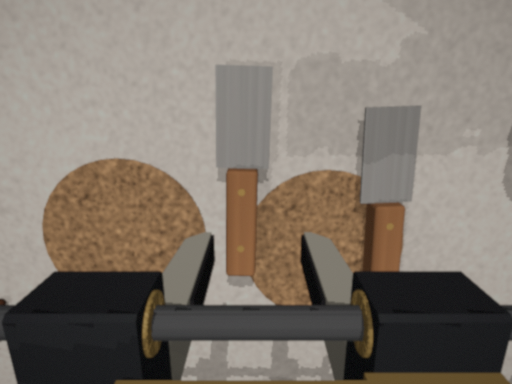

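Request:
carry_out(motion=[-0.0015,0.025,-0.006,-0.3,1,0,0,-0.0015,0.03,-0.006,-0.3,0.9,0,0,0,0.024,-0.001,0,0,0,0,0,0.012,0,0,0,0,0,0,0.005,0,0,0,0,0])

```text
t: 17.0
tool_pos: [0.5306, -0.0426, 0.0118]
orientation: [-1.27, 1.09, -1.104]
force: [-0.3, 0.0, 0.1]
opening: 0.0462
```

Run:
```python
from h import *
plan([.5266,-.0425,-0.002],-80.1,1,0)
im=imaging.read_camera("wrist");cv2.imwrite("pics/w16.png",im[100:340,120:420])
```

```text
[ -0.0008, 0.0138, -0.0041, -0.59, -1.29, 0.14, 0 ]
total [-0.004   0.0001 -0.0138] [-0.6 -1.3  0.1] now [ 0.5306 -0.0426  0.0118] op 0.0462 F [-0.3  0.   0.1] t 17.0
```

View pics/w16.png

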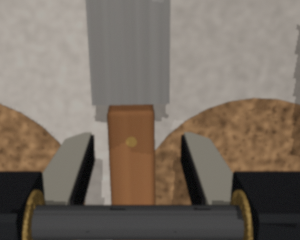

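Request:
carry_out(motion=[-0.0008,0.007,-0.004,-0.3,-1.3,0.1,0,0,0.006,0,-0.3,0,0,0,0,0.002,0,0,0,0,-1,0,0,0,0,0,0,-1,0,0,0,0,0,0,-1])

```text
t: 17.55
tool_pos: [0.5292, -0.0423, -0.001]
orientation: [-1.286, 1.076, -1.082]
force: [0.1, -0.3, -0.9]
opening: 0.0273
```

Request:
carry_out(motion=[0,0,0,0,0,0,-1,0,0,0,0,0,0,-1,0,0,0,0,0,0,-1,0,0,0,0,0,0,-1,0,0,0,0,0,0,-1])

```text
t: 18.05
tool_pos: [0.5295, -0.0424, -0.0005]
orientation: [-1.285, 1.076, -1.083]
force: [0.4, 0.3, -0.7]
opening: 0.0258
```

Run:
```python
from h import *
s=robot.read_state();print(R.from_rotvec(s["orientation"]).as_matrix().round(3))
h=np.array([.5657,.2359]);ax=np.array([.8926,.4509]);pre=h-ax*.105;print(pre)
im=imaging.read_camera("wrist");cv2.imwrite("pics/w17.png",im[20:384])
q=R.from_rotvec(s["orientation"]);plan([pre[0],pre[1],.045],-153.2,10,-1,start=(np.array(s["tool_pos"])+[0,0,.045],q))
```

```text
[[ 0.174  0.004  0.985]
 [-0.985 -0.002  0.174]
 [ 0.002 -1.     0.004]]
[0.471977  0.1885555]
[ -0.0237, -0.0001, -0.0016, -0.03, 7.32, -0, -1, -0.0233, -0.0001, -0.0047, -0.03, 7.32, -0, -1, -0.0226, -0.0001, -0.0076, -0.03, 7.32, -0, -1, -0.0214, -0.0001, -0.0104, -0.03, 7.32, -0, -1, -0.0199, -0.0001, -0.0131, -0.03, 7.32, -0, -1 ]
[ -0.0181, -0.0001, -0.0155, -0.03, 7.32, -0, -1, -0.016, -0.0001, -0.0177, -0.03, 7.32, -0, -1, -0.0136, -0.0001, -0.0195, -0.03, 7.32, -0, -1, -0.011, -0.0001, -0.0211, -0.03, 7.32, -0, -1, -0.0082, -0.0001, -0.0223, -0.03, 7.32, -0, -1 ]
total [-0.0575  0.231   0.0005] [-0.3 73.2 -0. ] now [ 0.5295 -0.0424  0.0445] op 0.0258 F [-0.4 -0.5  0.2] t 18.1
```

View pics/w17.png

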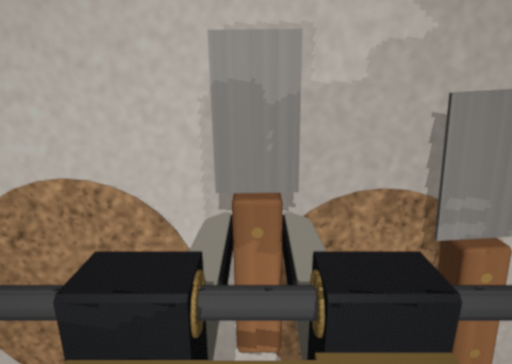

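Request:
carry_out(motion=[0,-0.01,0,0,0,0,-1,0,-0.018,0,0,0,0,-1,0,-0.018,0,0,0,0,-1,0,0,0,0,0,0,-1,0,0,0,0,0,0,-1])

```text
t: 18.6
tool_pos: [0.5289, -0.0423, 0.0483]
orientation: [-1.285, 1.076, -1.083]
force: [-0.1, 0.1, -1.1]
opening: 0.0258
```

Request:
carry_out(motion=[-0.0237,0,-0.0016,0,7.32,0,-1,-0.0233,0,-0.0047,0,7.32,0,-1,-0.0226,0,-0.0076,0,7.32,0,-1,-0.0214,0,-0.0104,0,7.32,0,-1,-0.02,0,-0.013,0,7.32,0,-1])

```text
t: 19.1
tool_pos: [0.4991, 0.0741, 0.0447]
orientation: [-0.936, 1.558, -1.563]
force: [-0.8, 0.2, -1.1]
opening: 0.0259
```

Request:
carry_out(motion=[-0.018,0,-0.0155,0,7.32,0,-1,-0.016,0,-0.0177,0,7.32,0,-1,-0.0136,0,-0.0195,0,7.32,0,-1,-0.011,0,-0.021,0,7,0,-1,0,0,0,0,0,0,-1])

```text
t: 19.6
tool_pos: [0.4743, 0.1725, 0.0397]
orientation: [-0.546, 1.911, -1.913]
force: [0.1, -0.9, -1.4]
opening: 0.0254
```

Run:
```python
from h import *
plan([.472,.1886,0.006],-153.2,5,-1)
```

```text
[ -0.0013, 0.0067, -0.003, 0, 0.95, 0.07, -1, -0.0013, 0.0067, -0.003, 0, 0.95, 0.07, -1, -0.0012, 0.0067, -0.003, 0, 0.95, 0.07, -1, -0.0012, 0.0067, -0.0031, 0, 0.95, 0.07, -1, -0.0011, 0.0067, -0.0031, 0, 0.95, 0.07, -1 ]
total [-0.0023  0.0161 -0.0337] [0.  4.8 0.3] now [0.4743 0.1725 0.0397] op 0.0254 F [ 0.1 -0.9 -1.4] t 19.6
```

Request:
carry_out(motion=[-0.002,0.008,-0.005,0,1.6,0.1,-1,-0.002,0.01,-0.005,0,1.6,0.1,-1,-0.001,0.01,-0.005,0,1.5,0.1,-1,0,0.005,0,0,0,0,-1,0,0,0,0,0,0,-1])

```text
t: 20.1
tool_pos: [0.4693, 0.1861, 0.0025]
orientation: [-0.482, 1.954, -1.957]
force: [-0.4, -0.3, -1.4]
opening: 0.0257
```

Run:
```python
from h import *
im=imaging.read_camera("wrist")
a=cv2.resize(im[:240,100:420],None,fx=2.5,fy=2.5,interpolation=cv2.INTER_CUBIC);cv2.imwrite("pics/w18a.png",a)
plan([.472,.1886,0.0],-153.2,1,-1)
```

```text
[ -0.0034, 0.0029, -0.001, -0.04, 0.62, 0.24, -1 ]
total [ 0.0025  0.0025 -0.0029] [-0.   0.6  0.2] now [0.4695 0.1861 0.0029] op 0.0255 F [ 0.8 -0.3 -1. ] t 20.15
```

View pics/w18a.png

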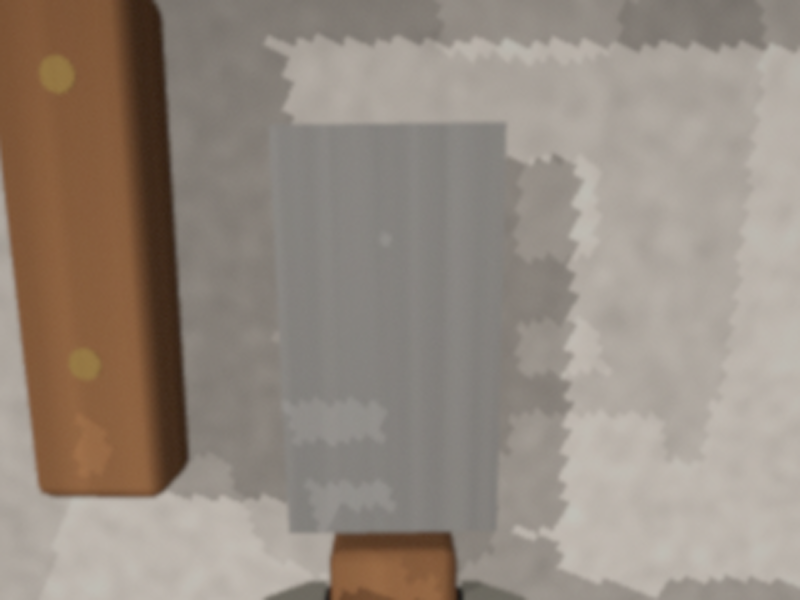

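Request:
carry_out(motion=[-0.006,0.002,-0.001,0,0.6,0.2,-1,-0.01,0,0,0,0,0,-1,-0.007,0,0,0,0,0,-1,0,0,0,0,0,0,-1,0,0,0,0,0,0,-1])

```text
t: 20.65
tool_pos: [0.4938, 0.198, 0.0025]
orientation: [-0.464, 1.959, -1.96]
force: [0.2, 0.0, -1.8]
opening: 0.026
```

Run:
```python
from h import *
im=imaging.read_camera("wrist")
a=cv2.resize(im[:240,100:420],None,fx=2.5,fy=2.5,interpolation=cv2.INTER_CUBIC);cv2.imwrite("pics/w19a.png",a)
plan([.5657,.2359,0.0],-153.2,1,-1)
```

```text
[ -0.0813, 0.0028, -0.0014, -0.09, 0.04, -0.17, -1 ]
total [ 0.0719  0.0379 -0.0025] [-0.1  0.  -0.2] now [0.4938 0.198  0.0025] op 0.0255 F [ 1.  -0.1 -1.3] t 20.7
```

View pics/w19a.png

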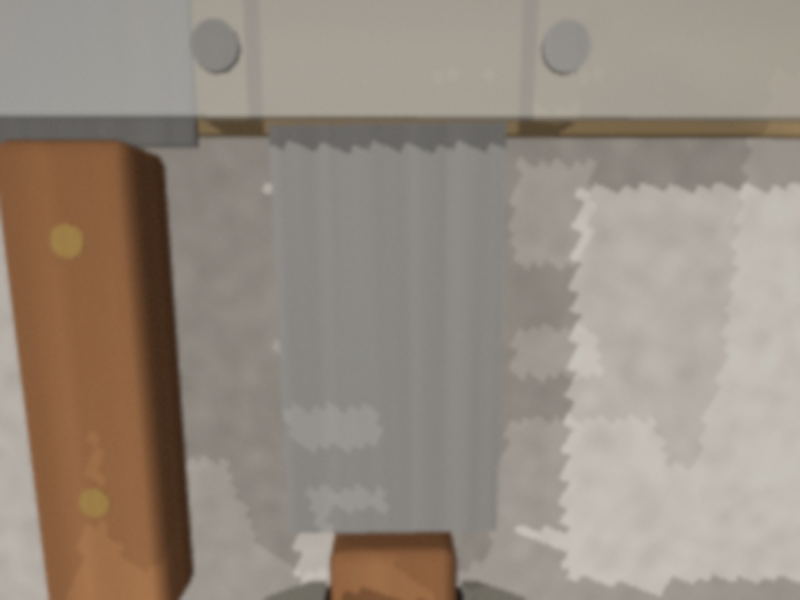

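Request:
carry_out(motion=[-0.012,0.001,0.0003,0,0,0,-1,-0.018,0.0005,0,0,0,0,-1,-0.018,0,0,0,0,0,-1,-0.016,0,0,0,0,0,-1,0,0,0,0,0,0,-1])

```text
t: 21.2
tool_pos: [0.5517, 0.2271, 0.001]
orientation: [-0.466, 1.958, -1.96]
force: [-0.3, 0.2, -1.0]
opening: 0.0257
```

Run:
```python
from h import *
im=imaging.read_camera("wrist")
a=cv2.resize(im[:240,100:420],None,fx=2.5,fy=2.5,interpolation=cv2.INTER_CUBIC);cv2.imwrite("pics/w20a.png",a)
plan([.5657,.2359,0.0],-153.2,1,-1)
```

```text
[ -0.0177, 0.0007, -0.0014, -0.08, 0.07, -0.03, -1 ]
total [ 0.0151  0.0092 -0.0007] [-0.1  0.1 -0. ] now [0.5506 0.2267 0.0007] op 0.0254 F [-1.   0.1 -0.4] t 21.25
```

View pics/w20a.png

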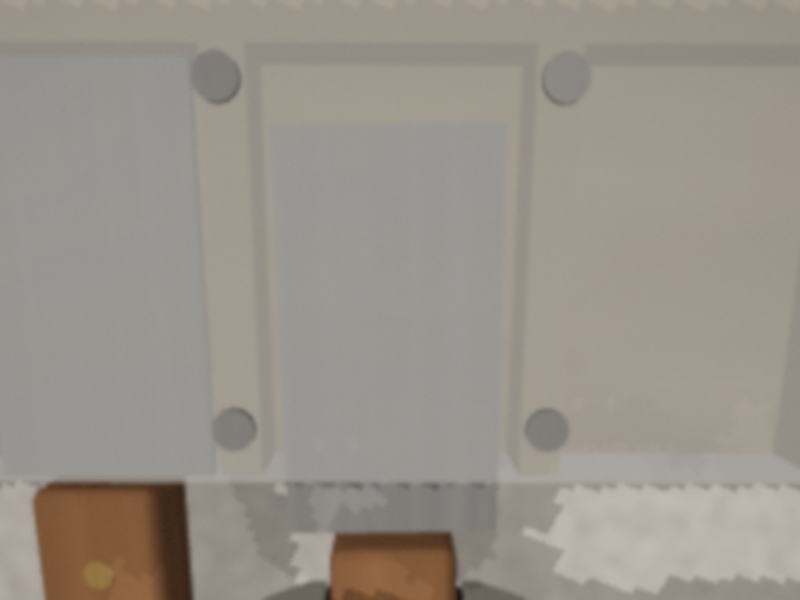

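Remaining about 12 mm.

Request:
carry_out(motion=[-0.006,0,0,0,0,0,-1,-0.004,0,0,0,0,0,-1,-0.003,0,0,0,0,0,-1,-0.002,0,0,0,0,0,-1,0,0,0,0,0,0,-1])

```text
t: 21.75
tool_pos: [0.5616, 0.2326, -0.0003]
orientation: [-0.472, 1.96, -1.963]
force: [0.4, -0.8, -1.7]
opening: 0.0256
```

Request:
carry_out(motion=[-0.002,0.001,0,0,0,0,-1,-0.002,0.0005,0,0,0,0,-1,0,0,0,0,0,0,-1,0,0,0,0,0,0,-1,0,0,0,0,0,0,-1])

```text
t: 22.25
tool_pos: [0.5617, 0.2328, -0.0006]
orientation: [-0.481, 1.961, -1.968]
force: [-1.3, 0.2, -0.7]
opening: 0.0258
```

Run:
```python
from h import *
im=imaging.read_camera("wrist")
a=cv2.resize(im[:240,100:420],None,fx=2.5,fy=2.5,interpolation=cv2.INTER_CUBIC);cv2.imwrite("pics/w21a.png",a)
plan([.5657,.2359,0.0],-153.2,1,-1)
```

```text
[ -0.005, -0.0008, -0.0009, -0.03, 0.1, 0.69, -1 ]
total [0.0041 0.0031 0.0007] [-0.   0.1  0.7] now [ 0.5616  0.2328 -0.0007] op 0.0253 F [-0.9  0.4 -1.6] t 22.3
```

View pics/w21a.png

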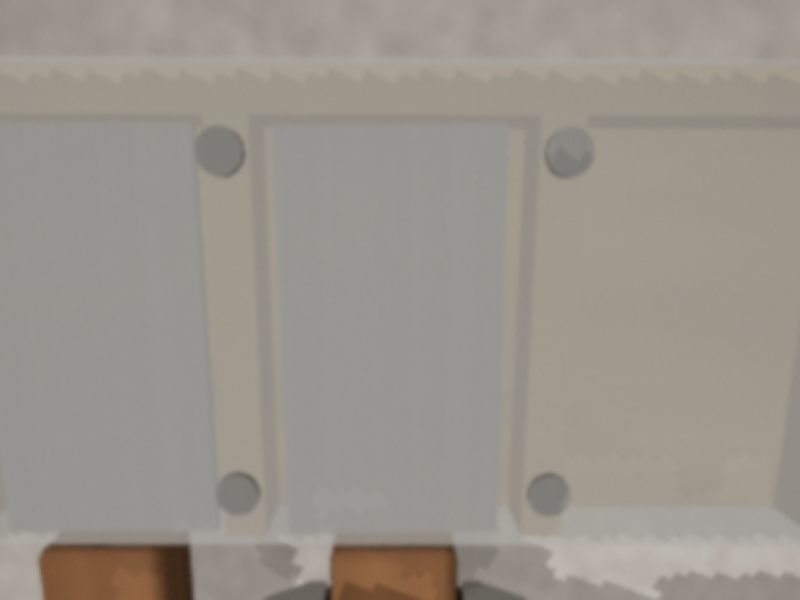

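Request:
carry_out(motion=[0,0,0,0,0,0,-0.2,0,0,0,0,0,0,-0.2,0,0,0,0,0,0,-0.2,0,0,0,0,0,0,-0.2,0,-0.01,0,0,0,0,-0.2])

```text
t: 22.8
tool_pos: [0.5616, 0.2328, 0.0087]
orientation: [-0.482, 1.961, -1.968]
force: [0.1, -0.6, 0.1]
opening: 0.0369
```

Request:
carry_out(motion=[0,-0.03,0,0,0,0,-0.2,0,-0.03,0,0,0,0,-0.2,0.02,-0.03,0,0,0,0,-0.2,0.02,-0.03,0,0,0,0,0,0.01,-0.01,0,0,0,0,0])

```text
t: 23.3
tool_pos: [0.5176, 0.2106, 0.1465]
orientation: [-0.482, 1.961, -1.968]
force: [0.8, -0.1, 0.2]
opening: 0.0454
```

Run:
```python
from h import *
im=imaging.read_camera("wrist");cv2.imwrite("pics/w22.png",im)
plan([.654,-.046,.09],-76.5,10,0)
```

```text
[ -0.0006, 0.0058, 0.029, 0.04, -7.66, 0.06, 0, 0.0032, 0.0058, 0.0289, 0.04, -7.66, 0.06, 0, 0.0071, 0.0058, 0.0282, 0.04, -7.66, 0.06, 0, 0.0108, 0.0058, 0.027, 0.04, -7.66, 0.06, 0, 0.0143, 0.0058, 0.0253, 0.04, -7.66, 0.06, 0 ]
[ 0.0175, 0.0058, 0.0232, 0.04, -7.66, 0.06, 0, 0.0205, 0.0058, 0.0206, 0.04, -7.66, 0.06, 0, 0.023, 0.0058, 0.0177, 0.04, -7.66, 0.06, 0, 0.0252, 0.0058, 0.0145, 0.04, -7.66, 0.06, 0, 0.0269, 0.0058, 0.011, 0.04, -7.66, 0.06, 0 ]
total [ 0.1366 -0.2565 -0.0575] [  0.4 -76.6   0.6] now [0.5174 0.2105 0.1475] op 0.0458 F [2.2 0.9 1.7] t 23.35
```

View pics/w22.png

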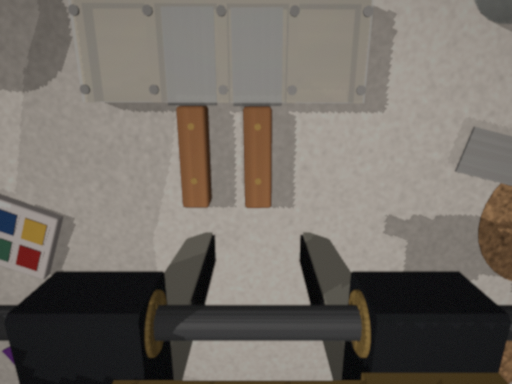

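Request:
carry_out(motion=[-0.0006,0.003,0.029,0,-7.66,0,0,0.0032,0.003,0.029,0,-7.66,0,0,0.007,0.003,0.028,0,-7.66,0,0,0.011,0.003,0.027,0,-7.66,0,0,0.0143,0.003,0.0253,0,-7.66,0,0])

```text
t: 23.85
tool_pos: [0.5895, 0.083, 0.1362]
orientation: [-0.994, 1.501, -1.503]
force: [0.5, 0.6, -0.1]
opening: 0.0465
```

Request:
carry_out(motion=[0.0175,0.003,0.0232,0,-7.66,0,0,0.0205,0.003,0.0206,0,-7.66,0,0,0.023,0.003,0.0177,0,-7.66,0,0,0.0252,0.003,0.0145,0,-7.66,0,0,0.024,0.003,0.011,0,-6.5,0,0])

```text
t: 24.35
tool_pos: [0.6656, -0.0452, 0.1197]
orientation: [-1.33, 1.009, -1.006]
force: [0.2, 0.5, -0.1]
opening: 0.0466
```

Run:
```python
from h import *
look("pics/w23.png",(0,0,1.8))
plan([.654,-.046,.0],-76.5,5,0)
```

```text
0.67 [246.0, 145.1] [ 0.6628 -0.0767] 103.8 0.033
[ -0.0009, 0.0238, -0.0021, 0.06, 0.36, 0.03, 0, -0.0009, 0.0238, -0.0021, 0.06, 0.36, 0.03, 0, -0.0008, 0.0238, -0.0021, 0.06, 0.36, 0.03, 0, -0.0008, 0.0238, -0.0022, 0.06, 0.36, 0.03, 0, -0.0008, 0.0238, -0.0022, 0.06, 0.36, 0.03, 0 ]
total [-0.0117  0.0011 -0.1189] [0.3 1.8 0.1] now [ 0.6657 -0.0471  0.1189] op 0.0465 F [-0.8  0.3  0.5] t 24.45
```

View pics/w23.png

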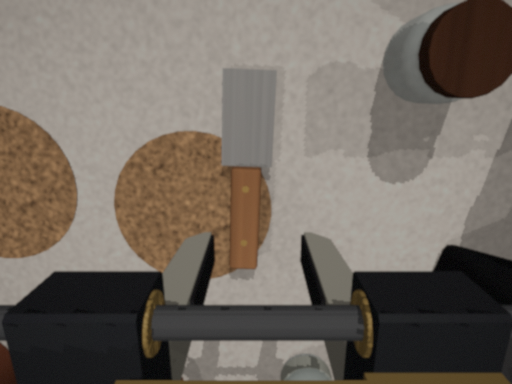

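Request:
carry_out(motion=[-0.001,0.028,-0.006,0,1,0,0,-0.0006,0.034,-0.0045,0,0.8,0,0,0,0.028,0,0,0,0,0,0,0.015,0,0,0,0,0,0,0.006,0,0,0,0,0])

```text
t: 24.95
tool_pos: [0.6566, -0.0472, 0.0067]
orientation: [-1.31, 1.041, -1.043]
force: [-0.3, 0.2, 0.5]
opening: 0.046
```

Run:
```python
from h import *
plan([.6556,-.0476,-0.0015],-76.2,1,0)
```

```text
[ 0.0001, 0.0082, -0.0011, 0.05, -0.89, 0.16, 0 ]
total [-0.001  -0.0004 -0.0082] [ 0.  -0.9  0.2] now [ 0.6566 -0.0472  0.0067] op 0.046 F [-0.3  0.2  0.5] t 24.95
```

Request:
carry_out(motion=[0,0.006,-0.001,0,-0.9,0.1,0,0,0.003,0,0,0,0,-1,0,0,0,0,0,0,-1,0,0,0,0,0,0,-1,0,0,0,0,0,0,-1])

```text
t: 25.45
tool_pos: [0.6579, -0.0468, 0.0005]
orientation: [-1.313, 1.026, -1.032]
force: [1.2, -0.1, -2.6]
opening: 0.0258
```

Request:
carry_out(motion=[0,0,0,0,0,0,-1,0,0,0,0,0,0,-1,0,0,0,0,0,0,-1,0,0,0,0,0,0,-1,0,-0.01,0,0,0,0,-1])

```text
t: 25.95
tool_pos: [0.6573, -0.0468, 0.0104]
orientation: [-1.313, 1.027, -1.031]
force: [-0.8, 0.2, -1.5]
opening: 0.0258
```

Request:
carry_out(motion=[0,-0.018,0,0,0,0,-1,0,-0.018,0,0,0,0,-1,0,-0.01,0,0,0,0,-1,0,0,0,0,0,0,-1,0,0,0,0,0,0,-1])

```text
t: 26.45
tool_pos: [0.6594, -0.047, 0.0649]
orientation: [-1.311, 1.022, -1.035]
force: [-0.0, 0.6, -1.3]
opening: 0.0257
```

Run:
```python
from h import *
h=np.array([.5617+.0264,.2328-.0522]);ax=np.array([.8926,.4509]);pre=h-ax*.105;print(pre,h)
im=imaging.read_camera("wrist");cv2.imwrite("pics/w24.png",im)
plan([pre[0],pre[1],.05],-153.2,10,-1)
```

```text
[0.494377  0.1332555] [0.5881 0.1806]
[ -0.0215, 0.0013, -0.0117, -0.05, 7.71, -0.01, -1, -0.0197, 0.0013, -0.0145, -0.05, 7.71, -0.01, -1, -0.0176, 0.0013, -0.017, -0.05, 7.71, -0.01, -1, -0.0151, 0.0013, -0.0192, -0.05, 7.71, -0.01, -1, -0.0124, 0.0014, -0.0211, -0.05, 7.71, -0.01, -1 ]
[ -0.0095, 0.0014, -0.0225, -0.05, 7.71, -0.01, -1, -0.0064, 0.0014, -0.0236, -0.05, 7.71, -0.01, -1, -0.0032, 0.0014, -0.0243, -0.05, 7.71, -0.01, -1, 0.0001, 0.0014, -0.0245, -0.05, 7.71, -0.01, -1, 0.0034, 0.0015, -0.0242, -0.05, 7.71, -0.01, -1 ]
total [-0.1652  0.1803 -0.0149] [-0.5 77.1 -0.1] now [ 0.6596 -0.0471  0.0649] op 0.0255 F [-0.2 -0.3 -1.5] t 26.5
```

View pics/w24.png

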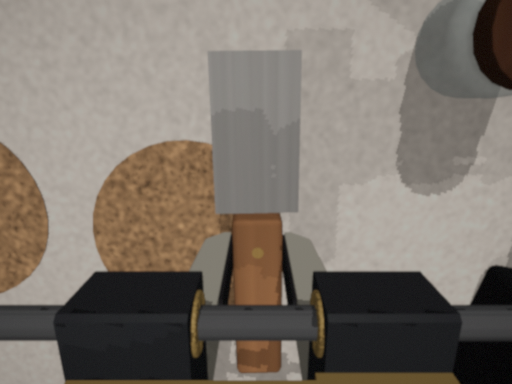

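Request:
carry_out(motion=[-0.0215,0,-0.0117,0,7.71,0,-1,-0.0197,0,-0.0145,0,7.71,0,-1,-0.0176,0,-0.017,0,7.71,0,-1,-0.015,0,-0.0192,0,7.71,0,-1,-0.0124,0,-0.021,0,7.71,0,-1])

```text
t: 27.0
tool_pos: [0.574, 0.0436, 0.0598]
orientation: [-0.955, 1.533, -1.541]
force: [-0.0, 0.3, -1.4]
opening: 0.0257
```

Request:
carry_out(motion=[-0.0095,0,-0.0225,0,7.71,0,-1,-0.0064,0,-0.0236,0,7.71,0,-1,-0.0032,0,-0.0243,0,7.71,0,-1,0,0,-0.0245,0,7.71,0,-1,0.002,0,-0.012,0,4,0,-1])

```text
t: 27.5
tool_pos: [0.4948, 0.1311, 0.0545]
orientation: [-0.481, 1.956, -1.959]
force: [0.2, 0.5, -0.8]
opening: 0.0256
```

Run:
```python
from h import *
plan([.4944,.1333,0.003],-153.2,3,-1)
```

```text
[ -0.0003, 0.0172, -0.0007, -0.01, 0.17, 0.1, -1, -0.0003, 0.0172, -0.0007, -0.01, 0.17, 0.1, -1, -0.0003, 0.0172, -0.0007, -0.01, 0.17, 0.1, -1 ]
total [-0.0004  0.0022 -0.0515] [-0.   0.5  0.3] now [0.4948 0.1311 0.0545] op 0.0256 F [ 0.2  0.5 -0.8] t 27.5
```

Request:
carry_out(motion=[0,0.012,-0.001,0,0.2,0.1,-1,0,0.016,-0.001,0,0.2,0.1,-1,0,0.016,-0.001,0,0.2,0.1,-1,0,0.006,0,0,0,0,-1,0,0,0,0,0,0,-1])

```text
t: 28.0
tool_pos: [0.4918, 0.1342, -0.0008]
orientation: [-0.475, 1.957, -1.957]
force: [-3.6, 5.1, 15.4]
opening: 0.0258
```

Run:
```python
from h import *
im=imaging.read_camera("wrist")
a=cv2.resize(im[:240,100:420],None,fx=2.5,fy=2.5,interpolation=cv2.INTER_CUBIC);cv2.imwrite("pics/w25a.png",a)
plan([.5881,.1806,0.0],-153.2,1,-1)
```

```text
[ -0.1068, -0.0007, 0.0026, 0.03, 0.43, 0.06, -1 ]
total [0.0961 0.0465 0.0006] [0.  0.4 0.1] now [ 0.492   0.1341 -0.0006] op 0.0254 F [-1.1  0.5 -1.1] t 28.05
```

View pics/w25a.png

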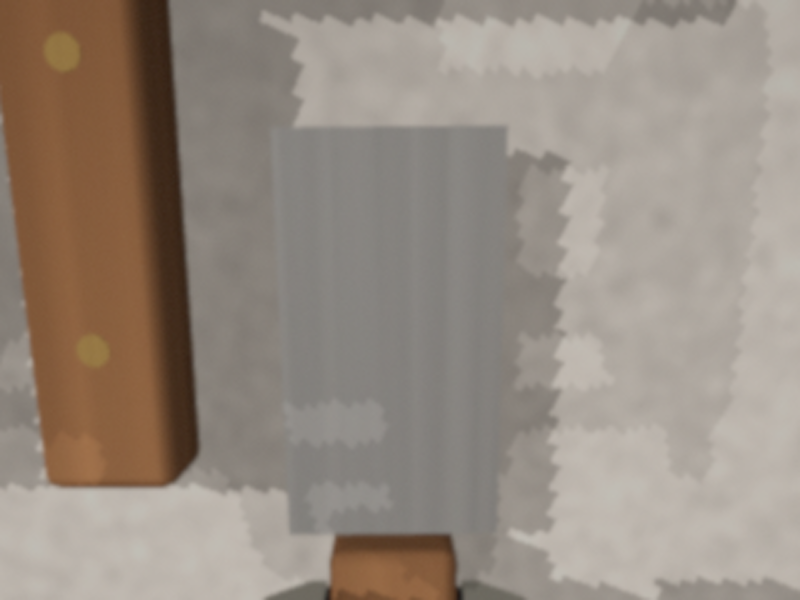

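Request:
carry_out(motion=[0,-0.004,0.001,0,0.2,0,-1,-0.008,0,0.001,0,0.2,0,-1,-0.009,0,0,0,0,0,-1,-0.007,0,0,0,0,0,-1,0,0,0,0,0,0,-1])

```text
t: 28.55
tool_pos: [0.5176, 0.1426, 0.0035]
orientation: [-0.469, 1.96, -1.961]
force: [0.6, -0.7, -1.6]
opening: 0.0256
```

Run:
```python
from h import *
im=imaging.read_camera("wrist")
a=cv2.resize(im[:240,100:420],None,fx=2.5,fy=2.5,interpolation=cv2.INTER_CUBIC);cv2.imwrite("pics/w26a.png",a)
plan([.5881,.1806,0.0],-153.2,1,-1)
```

```text
[ -0.0806, 0.0033, -0.0019, -0.01, 0.09, 0.06, -1 ]
total [ 0.071   0.0382 -0.0034] [-0.   0.1  0.1] now [0.5171 0.1424 0.0034] op 0.0258 F [-0.3  0.3 -0.2] t 28.6
```

View pics/w26a.png

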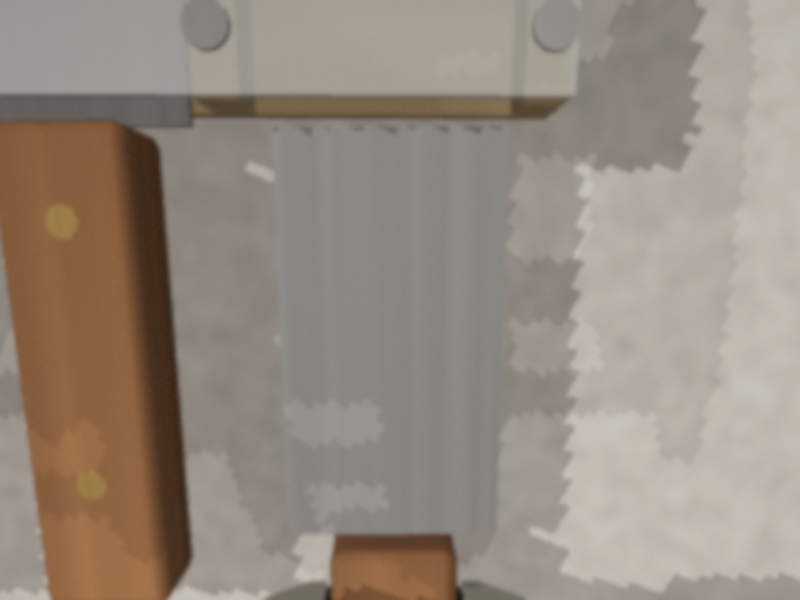

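Request:
carry_out(motion=[0,0.001,-0.0015,0,0.1,0,-1,-0.016,0.001,0,0,0,0,-1,-0.018,0,0,0,0,0,-1,-0.018,0,0,0,0,0,-1,0,0,0,0,0,0,-1])

```text
t: 29.1
tool_pos: [0.5621, 0.168, -0.0002]
orientation: [-0.471, 1.962, -1.963]
force: [0.0, -0.1, -1.3]
opening: 0.0255
```

Run:
```python
from h import *
im=imaging.read_camera("wrist")
a=cv2.resize(im[:240,100:420],None,fx=2.5,fy=2.5,interpolation=cv2.INTER_CUBIC);cv2.imwrite("pics/w27a.png",a)
plan([.5881,.1806,0.0],-153.2,1,-1)
```

```text
[ -0.0302, -0.0008, 0.0006, 0.05, -0.01, 0.31, -1 ]
total [0.0273 0.0131 0.0006] [ 0.  -0.   0.3] now [ 0.5608  0.1675 -0.0006] op 0.0256 F [-0.5 -0.1  0.1] t 29.15
```

View pics/w27a.png

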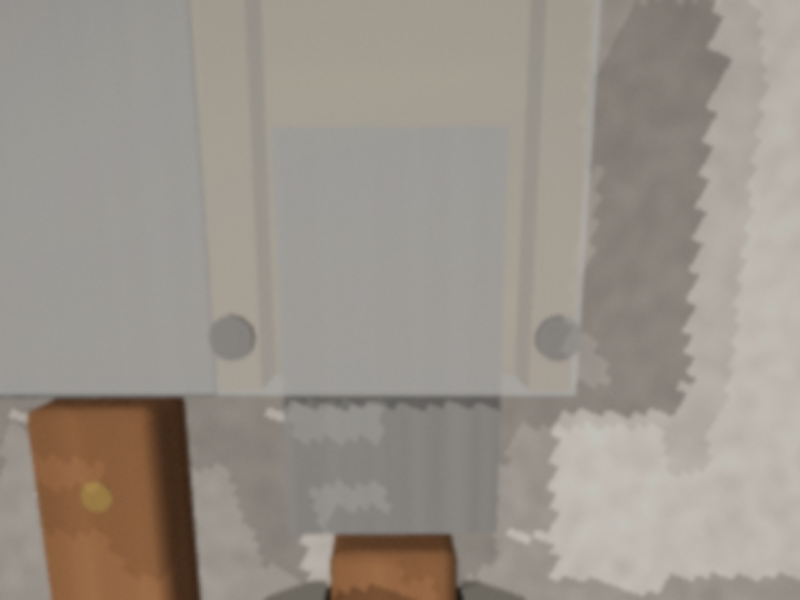

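Request:
carry_out(motion=[-0.008,-0.0005,0,0,0,0.2,-1,-0.01,0,0,0,0,0,-1,-0.006,0,0,0,0,0,-1,0,0,0,0,0,0,-1,0,0,0,0,0,0,-1])

```text
t: 29.65
tool_pos: [0.5804, 0.1776, -0.0006]
orientation: [-0.473, 1.963, -1.963]
force: [-1.7, -0.3, 0.5]
opening: 0.0255
```

Request:
carry_out(motion=[-0.002,0,0,0,0,0,-1,-0.002,0,0,0,0,0,-1,-0.002,0,0,0,0,0,-1,0,0,0,0,0,0,-1,0,0,0,0,0,0,-1])

```text
t: 30.15
tool_pos: [0.5854, 0.1801, -0.0006]
orientation: [-0.474, 1.963, -1.964]
force: [-1.2, -1.0, 1.8]
opening: 0.0254
```

Run:
```python
from h import *
im=imaging.read_camera("wrist")
a=cv2.resize(im[:240,100:420],None,fx=2.5,fy=2.5,interpolation=cv2.INTER_CUBIC);cv2.imwrite("pics/w28a.png",a)
plan([.5881,.1806,0.0],-153.2,1,-1)
```

```text
[ -0.0027, -0.0006, 0.0008, 0.07, -0.01, 0.39, -1 ]
total [0.0027 0.0005 0.0006] [ 0.1 -0.   0.4] now [ 0.5854  0.1801 -0.0006] op 0.0257 F [-0.5 -0.2  1.3] t 30.2
```

View pics/w28a.png

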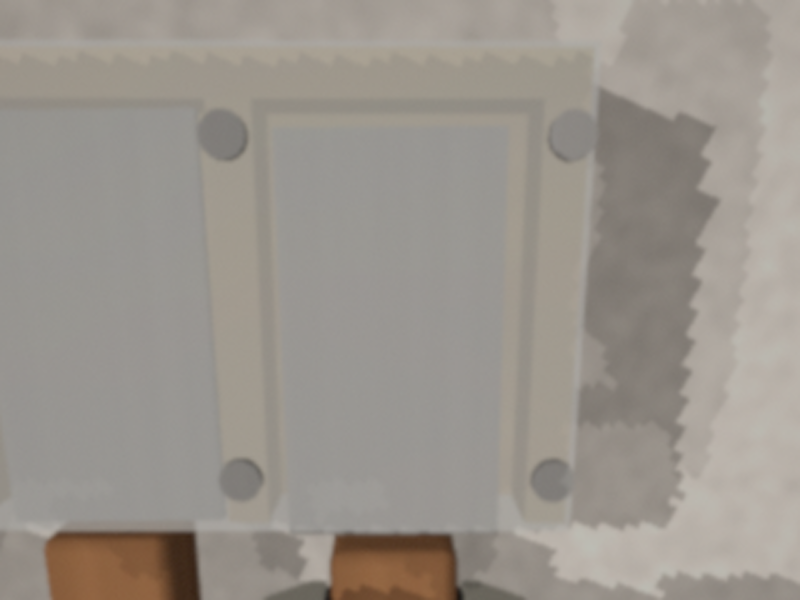

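Request:
carry_out(motion=[-0.002,-0.0005,0,0,0,0.2,-1,-0.002,0,0,0,0,0,-1,-0.002,0,0,0,0,0,-1,0,0,0,0,0,0,-1,0,0,0,0,0,0,-1])

```text
t: 30.7
tool_pos: [0.5879, 0.1816, -0.0006]
orientation: [-0.478, 1.965, -1.966]
force: [-1.5, -0.0, 0.4]
opening: 0.0256
```

Request:
carry_out(motion=[-0.002,0.0005,0,0,0,0,-1,-0.002,0.0005,0,0,0,0,-1,0,0,0,0,0,0,-1,0,0,0,0,0,0,-1,0,0,0,0,0,0,-1])

```text
t: 31.2
tool_pos: [0.5879, 0.1817, -0.0005]
orientation: [-0.489, 1.966, -1.971]
force: [-2.8, -1.8, 2.5]
opening: 0.0256
```

Run:
```python
from h import *
im=imaging.read_camera("wrist")
a=cv2.resize(im[:240,100:420],None,fx=2.5,fy=2.5,interpolation=cv2.INTER_CUBIC);cv2.imwrite("pics/w29a.png",a)
plan([.5881,.1806,0.0],-153.2,1,-1)
```

```text
[ 0.0004, -0.0004, 0.001, 0.13, 0.01, 1.12, -1 ]
total [ 0.0001 -0.0011  0.0004] [0.1 0.  1.1] now [ 5.880e-01  1.817e-01 -4.000e-04] op 0.0255 F [-3.2 -0.6  3.1] t 31.25
```

View pics/w29a.png

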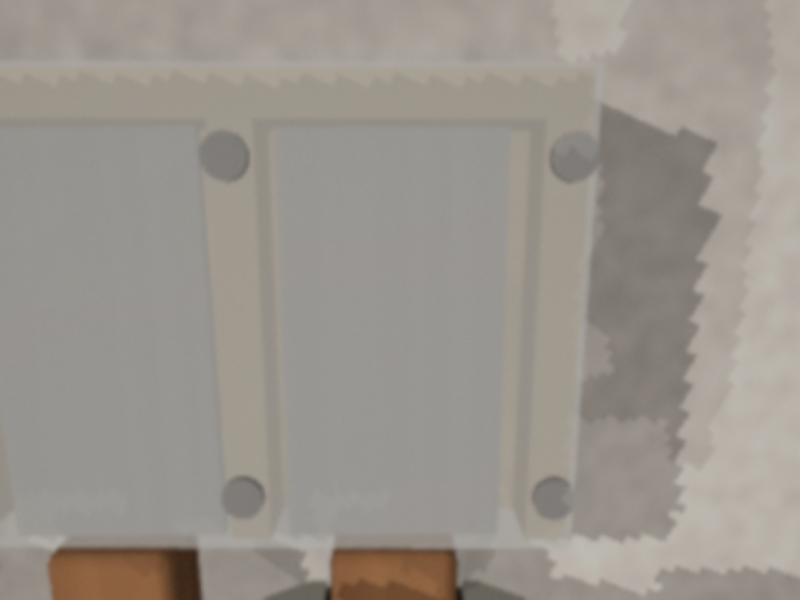

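Request:
carry_out(motion=[0,0,0,0,0,0,-0.2,0,0,0,0,0,0,-0.2,0,0,0,0,0,0,-0.2,0,0,0,0,0,0,-0.2,0,-0.01,0,0,0,0,-0.2])

```text
t: 31.75
tool_pos: [0.5878, 0.182, 0.008]
orientation: [-0.49, 1.967, -1.97]
force: [-0.6, -0.7, -0.2]
opening: 0.0376
```

Request:
carry_out(motion=[0,-0.03,0,0,0,0,-0.2,0,-0.03,0,0,0,0,-0.2,0.02,-0.04,0,0,0,0,-0.2,0.02,-0.04,0,0,0,0,0,0.02,-0.03,0,0,0,0,0])

```text
t: 32.25
tool_pos: [0.5345, 0.1555, 0.1832]
orientation: [-0.498, 1.969, -1.972]
force: [1.1, -0.4, 0.1]
opening: 0.0455
```

```bash
cat > meas.py <<'E'
from h import *
def pads_roundels(tag):
    M={}
    for n in("top","scene"):
        im=imaging.read_camera(n);cv2.imwrite(f"pics/{n}{tag}.png",im);M[n]=cm(n)
    for thing,P,z,yf in(("roundel1",ROU,.03,False),("pad1",PAD,0,False)):
        f={n:find(n,thing,M[n],z) for n in M}
        for n in M:
            for d,w in f[n]:
                x,c=fit([(M[n],d["pixels"])],P,(w[0],w[1],0),False); print(thing,n,round(d["confidence"],2),np.round(d["pixel"]),x[:2].round(4),round(c,3))
if __name__=="__main__":
    import sys;pads_roundels(sys.argv[1])
E
python3 - <<'E'
from h import *
im=imaging.read_camera("wrist");cv2.imwrite("pics/w30.png",im)
E
python3 meas.py 30
```

```text
roundel1 top 0.82 [344. 158.] [ 0.5948 -0.3161] 0.065
roundel1 top 0.8 [349. 208.] [ 0.4126 -0.3408] 0.047
roundel1 top 0.32 [ 94. 166.] [0.5383 0.5646] 0.069
roundel1 scene 0.94 [223. 289.] [ 0.5934 -0.3141] 0.042
roundel1 scene 0.69 [171. 259.] [ 0.4104 -0.3385] 0.052
pad1 top 0.93 [286. 201.] [ 0.4319 -0.1138] 0.052
pad1 top 0.58 [281. 151.] [ 0.6136 -0.0885] 0.026
pad1 scene 0.92 [278. 240.] [ 0.6122 -0.0859] 0.029
pad1 scene 0.65 [231. 213.] [ 0.4307 -0.1122] 0.03
pad1 scene 0.51 [343. 165.] [0.6281 0.2489] 0.558
pad1 scene 0.17 [138. 340.] [ 0.5116 -0.5488] 0.5
```

View pics/w30.png

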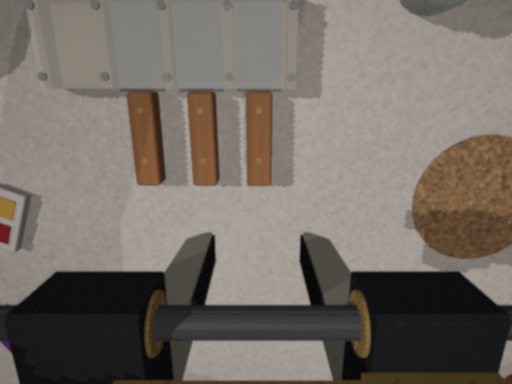

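View pics/top30.png

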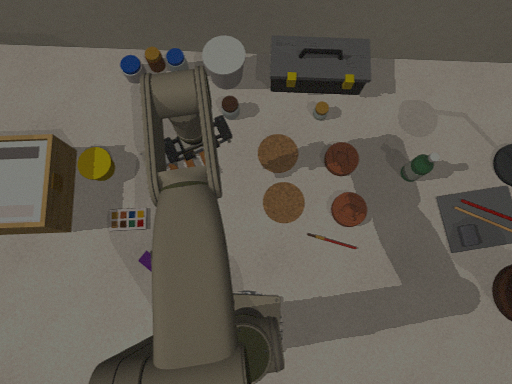

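Run:
```python
from h import *
plan([.4034,-.431,.2],-95,15,0.08)
```

```text
[ 0.0254, -0.0008, 0.031, 0.08, -3.88, 0.1, 0.08, 0.0275, -0.0008, 0.0292, 0.08, -3.88, 0.1, 0.08, 0.0294, -0.0008, 0.0272, 0.08, -3.88, 0.1, 0.08, 0.0312, -0.0009, 0.0252, 0.08, -3.88, 0.1, 0.08, 0.0328, -0.0009, 0.023, 0.08, -3.88, 0.1, 0.08 ]
[ 0.0343, -0.0009, 0.0208, 0.08, -3.88, 0.1, 0.08, 0.0356, -0.0009, 0.0184, 0.08, -3.88, 0.1, 0.08, 0.0368, -0.001, 0.016, 0.08, -3.88, 0.1, 0.08, 0.0377, -0.001, 0.0134, 0.08, -3.88, 0.1, 0.08, 0.0386, -0.0011, 0.0109, 0.08, -3.88, 0.1, 0.08 ]
[ 0.0392, -0.0011, 0.0082, 0.08, -3.88, 0.1, 0.08, 0.0397, -0.0012, 0.0056, 0.08, -3.88, 0.1, 0.08, 0.04, -0.0012, 0.0029, 0.08, -3.88, 0.1, 0.08, 0.0401, -0.0013, 0.0002, 0.08, -3.88, 0.1, 0.08, 0.04, -0.0014, -0.0026, 0.08, -3.88, 0.1, 0.08 ]
total [-0.1303 -0.5865  0.0217] [  1.3 -58.2   1.5] now [0.5337 0.1555 0.1783] op 0.0468 F [-0.7 -0.2  0.1] t 32.6
```

Request:
carry_out(motion=[0.0254,-0.004,0.031,0.08,-3.88,0.1,0.08,0.0275,-0.004,0.0292,0.08,-3.88,0.1,0.08,0.0294,-0.004,0.0272,0.08,-3.88,0.1,0.08,0.0312,-0.004,0.0252,0.08,-3.88,0.1,0.08,0.0328,-0.004,0.023,0.08,-3.88,0.1,0.08])

```text
t: 33.1
tool_pos: [0.4872, -0.0407, 0.1921]
orientation: [-0.8, 1.75, -1.735]
force: [-0.3, -1.0, -0.5]
opening: 0.0504
```

Request:
carry_out(motion=[0.0343,-0.001,0.0208,0.08,-3.88,0.1,0.08,0.0356,-0.001,0.0184,0.08,-3.88,0.1,0.08,0.0368,-0.001,0.016,0.08,-3.88,0.1,0.08,0.0377,-0.001,0.0134,0.08,-3.88,0.1,0.08,0.0386,-0.001,0.011,0.08,-3.88,0.1,0.08])

```text
t: 33.6
tool_pos: [0.4446, -0.2434, 0.1923]
orientation: [-1.031, 1.515, -1.476]
force: [0.7, -0.1, 0.5]
opening: 0.0502
```

Request:
carry_out(motion=[0.0392,-0.001,0.0082,0.08,-3.88,0.1,0.08,0.0397,-0.001,0.0056,0.08,-3.88,0.1,0.08,0.04,-0.001,0.003,0.08,-3.88,0.1,0.08,0.04,-0.001,0,0.08,-3.88,0.1,0.08,0.036,0,-0.0026,0.08,-3.5,0.1,0.08])

```text
t: 34.1
tool_pos: [0.4056, -0.4428, 0.1869]
orientation: [-1.203, 1.276, -1.207]
force: [0.7, -0.7, 0.3]
opening: 0.0501
```

```bash
python3 - <<'E'
from h import *
plan([.4034,-.431,.2],-95,1,0.08)
im=imaging.read_camera("wrist");cv2.imwrite("pics/w31.png",im);m=cm("wrist")
for d,w in find("wrist","roundel1",m,.03):
    x,c=fit([(m,d["pixels"])],ROU,(w[0],w[1],0),False); print(round(d["confidence"],2),np.round(d["pixel"]),x[:2].round(4),round(c,3))
E
python3 meas.py 31
```

```text
[ -0.0119, -0.0128, -0.0032, 2.21, 2.64, -0.98, 0.08 ]
total [-0.0022  0.0118  0.0131] [ 2.2  2.6 -1. ] now [ 0.4056 -0.4428  0.1869] op 0.0501 F [ 0.7 -0.7  0.3] t 34.1
0.97 [453.  50.] [ 0.5918 -0.3163] 0.013
0.66 [266.  68.] [ 0.4085 -0.3428] 0.027
roundel1 top 0.57 [344. 158.] [ 0.5956 -0.3147] 0.077
roundel1 scene 0.82 [221. 288.] [ 0.5933 -0.3142] 0.047
roundel1 scene 0.75 [169. 257.] [ 0.4111 -0.3388] 0.033
pad1 top 0.96 [279. 154.] [ 0.6121 -0.0887] 0.031
pad1 top 0.66 [286. 203.] [ 0.432  -0.1144] 0.049
pad1 scene 0.89 [280. 239.] [ 0.6123 -0.0861] 0.025
pad1 scene 0.69 [227. 215.] [ 0.4296 -0.112 ] 0.024
```

View pics/w31.png

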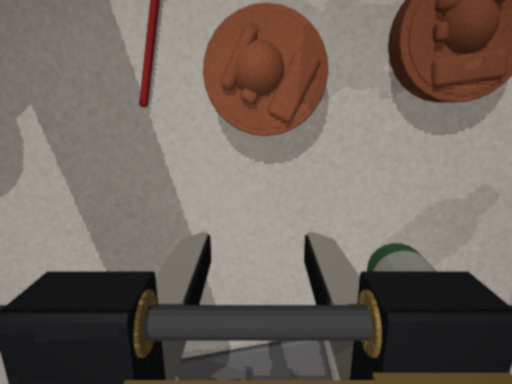

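View pics/top31.png

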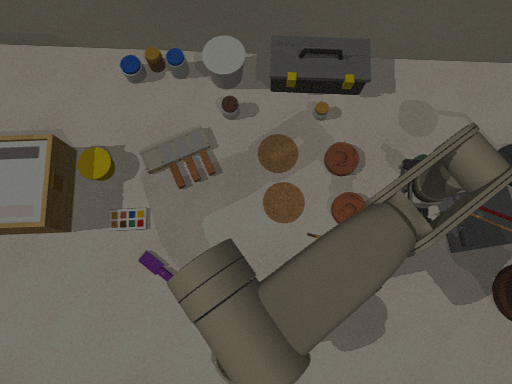

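Request:
carry_out(motion=[-0.006,0.01,-0.0015,1.1,1.3,-0.5,0.08,-0.006,0.04,-0.0015,1.1,1.3,-0.5,0.08,0,0.045,0,0,0,0,0.08,0,0.045,0,0,0,0,0.08,0,0.02,0,0,0,0,0.08])

```text
t: 35.0
tool_pos: [0.411, -0.4269, 0.0324]
orientation: [-1.169, 1.253, -1.287]
force: [-0.7, 0.4, 0.3]
opening: 0.0501
```

Run:
```python
from h import *
plan([.4034,-.431,.004],-95,2,0.08)
```

```text
[ 0.0022, 0.0142, -0.0038, -0.41, 0.12, 0.39, 0.08, 0.0023, 0.0142, -0.0037, -0.41, 0.12, 0.39, 0.08 ]
total [-0.0076 -0.0041 -0.0284] [-0.8  0.2  0.8] now [ 0.411  -0.4269  0.0324] op 0.0501 F [-0.7  0.4  0.3] t 35.0
```

Request:
carry_out(motion=[0.002,0.012,-0.004,-0.4,0.1,0.4,0.08,0.002,0.012,-0.004,-0.4,0.1,0.4,0.08,0,0.004,0,0,0,0,0.08,0,0,0,0,0,0,0.08,0,0,0,0,0,0,0.08])

```text
t: 35.5
tool_pos: [0.4034, -0.4282, 0.0028]
orientation: [-1.168, 1.273, -1.268]
force: [0.2, -0.2, -0.8]
opening: 0.0504
```

Run:
```python
from h import *
plan([.4034,-.431,.004],-95,2,0.08)
im=imaging.read_camera("wrist");m=cm("wrist");im2=imaging.read_camera("scene")
for d,w in find("wrist","roundel1",m,.03):
    x,c=fit([(m,d["pixels"])],ROU,(w[0],w[1],0),False); print(round(d["confidence"],2),np.round(d["pixel"]),x[:2].round(4),round(c,3))
cv2.imwrite("pics/w32.png",np.hstack([cv2.resize(im,(400,300)),cv2.resize(im2[180:384,20:292],(400,300))]))
```

```text
[ 0.0014, -0.0006, 0.0001, 0.05, 0.1, -0.07, 0.08, 0.0014, -0.0006, 0.0001, 0.05, 0.1, -0.07, 0.08 ]
total [ 0.     -0.0028  0.0012] [ 0.1  0.2 -0.1] now [ 0.4034 -0.4282  0.0028] op 0.0504 F [ 0.2 -0.2 -0.8] t 35.5
0.72 [259.  87.] [ 0.4113 -0.3364] 0.022
0.53 [509.  22.] [ 0.5953 -0.3124] 0.056
```

View pics/w32.png

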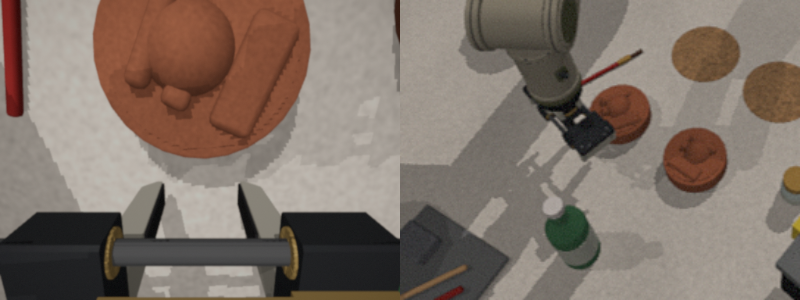

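Request:
carry_out(motion=[-0.012,0,0,0,0,0,0.08,-0.012,0,0,0,0,0,0.08,-0.006,0,0,0,0,0,0.08,-0.008,0,0,0,0,0,0.08,-0.01,0,0,0,0,0,0.08])

```text
t: 36.15
tool_pos: [0.4083, -0.3788, 0.0047]
orientation: [-1.169, 1.27, -1.273]
force: [0.3, -3.2, -3.1]
opening: 0.0501
```

Request:
carry_out(motion=[-0.012,0,0,0,0,0,0.08,-0.012,0,0,0,0,0,0.08,-0.012,0,0,0,0,0,0.08,-0.012,0,0,0,0,0,0.08,-0.01,0,0,0,0,0,0.08])

```text
t: 36.65
tool_pos: [0.4135, -0.3158, 0.0046]
orientation: [-1.169, 1.269, -1.273]
force: [-0.0, -2.2, -1.3]
opening: 0.0499
```

Run:
```python
from h import *
plan([.426,-.175,.003],-95,5,0.08)
im=imaging.read_camera("wrist");m=cm("wrist");im2=imaging.read_camera("scene")
for d,w in find("wrist","roundel1",m,.03):
    x,c=fit([(m,d["pixels"])],ROU,(w[0],w[1],0),False); print(round(d["confidence"],2),np.round(d["pixel"]),x[:2].round(4),round(c,3))
cv2.imwrite("pics/w33.png",np.hstack([cv2.resize(im,(400,300)),cv2.resize(im2[180:384,20:292],(400,300))]))
```

```text
[ -0.0283, 0.0003, 0.0001, -0.01, 0.03, 0.03, 0.08, -0.0283, 0.0003, 0.0001, -0.01, 0.03, 0.03, 0.08, -0.0283, 0.0003, 0.0001, -0.01, 0.03, 0.03, 0.08, -0.0283, 0.0003, 0.0001, -0.01, 0.03, 0.03, 0.08, -0.0283, 0.0003, 0.0001, -0.01, 0.03, 0.03, 0.08 ]
total [ 0.0125  0.1408 -0.0016] [-0.1  0.2  0.1] now [ 0.4135 -0.3158  0.0046] op 0.0499 F [-0.  -2.2 -1.3] t 36.65
0.87 [257. 121.] [ 0.4189 -0.2481] 0.043
0.79 [492. 220.] [ 0.595  -0.3113] 0.015
```

View pics/w33.png

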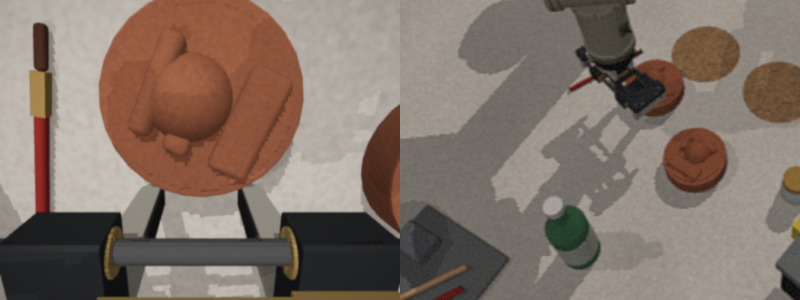

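Request:
carry_out(motion=[-0.014,0,0,0,0,0,0.08,-0.014,0,0,0,0,0,0.08,-0.014,0,0,0,0,0,0.08,-0.014,0,0,0,0,0,0.08,-0.012,0,0,0,0,0,0.08])

```text
t: 37.3
tool_pos: [0.4199, -0.2473, 0.0053]
orientation: [-1.169, 1.268, -1.277]
force: [-0.1, -3.6, -0.2]
opening: 0.0504
```

Request:
carry_out(motion=[-0.011,0,0,0,0,0,0.08,-0.01,0,0,0,0,0,0.08,-0.008,0,0,0,0,0,0.08,-0.006,0,0,0,0,0,0.08,-0.004,0,0,0,0,0,0.08])

```text
t: 37.8
tool_pos: [0.4237, -0.2039, 0.0053]
orientation: [-1.171, 1.266, -1.276]
force: [-0.6, -2.7, -0.9]
opening: 0.0501
```

```bash
python3 - <<'E'
from h import *
plan([.426,-.179,.003],-95,2,0.08)
im=imaging.read_camera("wrist");m=cm("wrist")
for d,w in find("wrist","roundel1",m,.03):
    x,c=fit([(m,d["pixels"])],ROU,(w[0],w[1],0),False); print(round(d["confidence"],2),np.round(d["pixel"]),x[:2].round(4),round(c,3))
cv2.imwrite("pics/w34.png",im)
E
python3 meas.py 34
```

```text
[ -0.0125, 0.0011, 0.0001, -0.08, 0.1, 0.16, 0.08, -0.0125, 0.0011, 0.0001, -0.08, 0.1, 0.16, 0.08 ]
total [ 0.0023  0.0249 -0.0023] [-0.2  0.2  0.3] now [ 0.4237 -0.2039  0.0053] op 0.0501 F [-0.6 -2.7 -0.9] t 37.8
0.43 [506. 297.] [ 0.6385 -0.2522] 0.729
roundel1 top 0.94 [347. 153.] [ 0.5996 -0.3205] 0.447
roundel1 top 0.88 [295. 200.] [ 0.4303 -0.1409] 0.56
roundel1 scene 0.95 [222. 287.] [ 0.5939 -0.3147] 0.045
roundel1 scene 0.83 [230. 213.] [ 0.4288 -0.1336] 0.573
roundel1 scene 0.55 [344. 167.] [0.6339 0.2359] 0.507
roundel1 scene 0.22 [312. 185.] [0.5492 0.2005] 0.707
pad1 top 0.83 [271. 201.] [ 0.4502 -0.0835] 0.714
pad1 top 0.72 [280. 151.] [ 0.6134 -0.088 ] 0.034
pad1 top 0.61 [229. 109.] [0.81   0.0865] 0.677
pad1 top 0.56 [203. 163.] [0.5923 0.1607] 0.831
pad1 scene 0.67 [279. 239.] [ 0.6131 -0.0859] 0.045
pad1 scene 0.55 [247. 212.] [ 0.4488 -0.082 ] 0.756
```

View pics/w34.png

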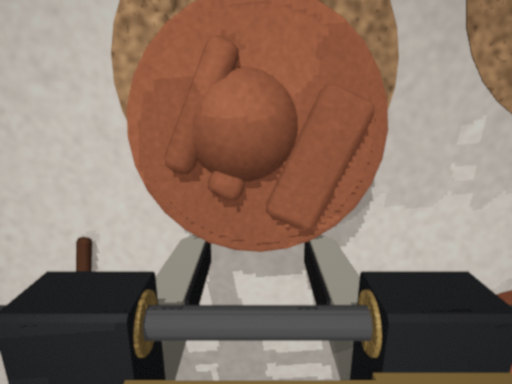

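View pics/scene34.png

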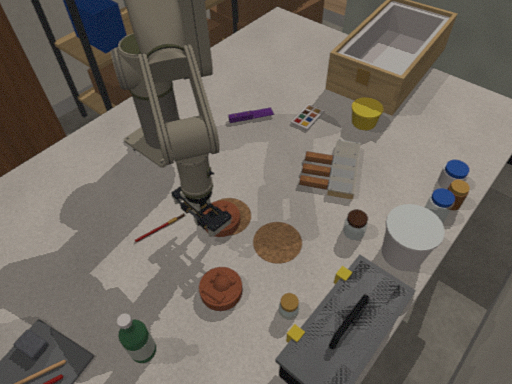

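Request:
carry_out(motion=[-0.007,0,0,0,0,0,0.08,-0.007,0,0,0,0,0,0.08,-0.006,0,0,0,0,0,0.08,-0.003,0,0,0,0,0,0.08,0,0,0,0,0,0,0.08])

```text
t: 38.7
tool_pos: [0.4258, -0.1814, 0.0054]
orientation: [-1.171, 1.266, -1.279]
force: [1.0, -3.1, -0.3]
opening: 0.0505
```

Run:
```python
from h import *
plan([.426,-.179,.003],-95,2,0.08)
im=imaging.read_camera("wrist");cv2.imwrite("pics/w35.png",im)
im=imaging.read_camera("scene");cv2.imwrite("pics/s35.png",cv2.resize(im[160:300,160:320],None,fx=4,fy=4,interpolation=cv2.INTER_CUBIC))
```

```text
[ -0.0012, 0.0012, 0, -0.09, 0.05, 0.22, 0.08, -0.0012, 0.0012, 0, -0.09, 0.05, 0.22, 0.08 ]
total [ 0.0002  0.0024 -0.0024] [-0.2  0.1  0.4] now [ 0.4258 -0.1814  0.0054] op 0.0505 F [ 1.  -3.1 -0.3] t 38.7
```

View pics/w35.png

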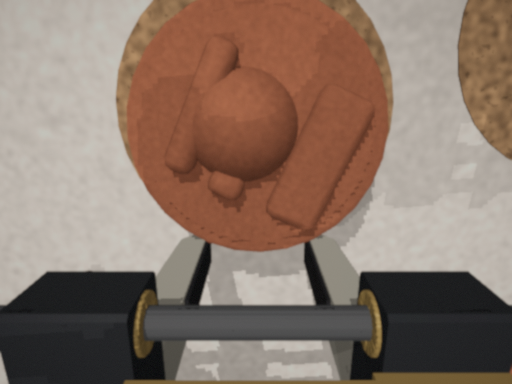

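View pics/s35.png

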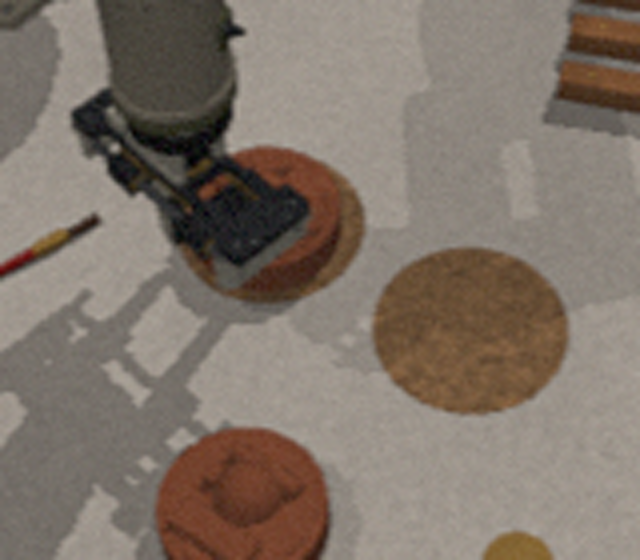

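Request:
carry_out(motion=[0.01,0,0,0,0,0,0.08,0.02,0,0,0,0,0,0.08,0.03,-0.01,0,0,0,0,0.08,0.03,-0.03,0,0,0,0,0.08,0.02,-0.04,0,0,0,0,0.08])

```text
t: 39.3
tool_pos: [0.4111, -0.2888, 0.0804]
orientation: [-1.173, 1.277, -1.261]
force: [0.8, -0.1, -1.1]
opening: 0.0504
```

Request:
carry_out(motion=[0.04,-0.045,0,0,0,0,0.08,0.04,-0.045,0.02,0,0,0,0.08,0.03,-0.03,0.03,0,0,0,0.08,0.02,0,0.04,0,0,0,0.08,0,0,0.04,0,0,0,0.08])

```text
t: 39.8
tool_pos: [0.5253, -0.4251, 0.1914]
orientation: [-1.167, 1.276, -1.274]
force: [0.6, -0.3, -0.7]
opening: 0.0503
```

```bash
python3 meas.py 36
python3 - <<'E'
from h import *
plan([.5864,-.4067,.15],-94.8,2,0.08)
im=imaging.read_camera("wrist");m=cm("wrist");cv2.imwrite("pics/w36.png",im)
for d,w in find("wrist","roundel1",m,.03):
    x,c=fit([(m,d["pixels"])],ROU,(w[0],w[1],0),False); print(round(d["confidence"],2),np.round(d["pixel"]),x[:2].round(4),round(c,3))
t=cv2.imread("pics/top36.png");s=cv2.imread("pics/scene36.png")
cv2.imwrite("pics/c36.png",np.hstack([cv2.resize(t[130:250,240:400],(400,300)),cv2.resize(s[160:310,160:360],(400,300))]))
E
```

```text
roundel1 top 0.9 [342. 157.] [ 0.596  -0.3158] 0.076
roundel1 top 0.62 [287. 200.] [ 0.4321 -0.1196] 0.095
roundel1 top 0.27 [204. 159.] [0.5797 0.1573] 0.772
roundel1 scene 0.86 [221. 289.] [ 0.5945 -0.3131] 0.024
roundel1 scene 0.72 [227. 214.] [ 0.4296 -0.1175] 0.065
roundel1 scene 0.69 [320. 160.] [0.4946 0.3001] 0.738
pad1 top 0.65 [272. 210.] [ 0.4309 -0.1135] 0.734
pad1 top 0.6 [279. 153.] [ 0.6134 -0.0885] 0.038
pad1 scene 0.88 [281. 238.] [ 0.6122 -0.0861] 0.031
pad1 scene 0.57 [243. 225.] [ 0.4315 -0.1131] 0.807
[ -0.0098, 0.02, 0.0305, 0.11, -0.06, -0.05, 0.08, -0.0098, 0.0201, 0.0304, 0.11, -0.06, -0.05, 0.08 ]
total [ 0.0622  0.0144 -0.0402] [ 0.2 -0.1 -0.1] now [ 0.5242 -0.4211  0.1902] op 0.0501 F [ 0.1 -0.6  0.2] t 40.1
0.79 [324.  60.] [ 0.5936 -0.3127] 0.014
```

View pics/c36.png

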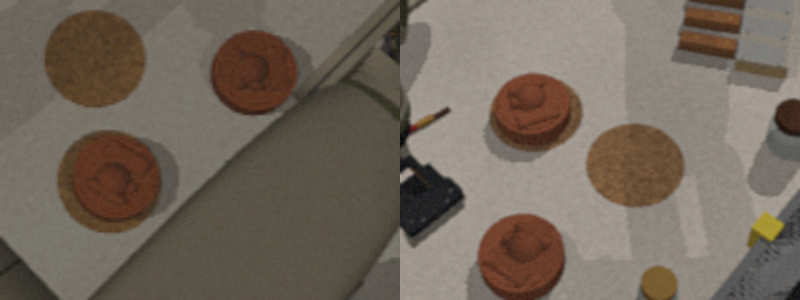

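View pics/w36.png

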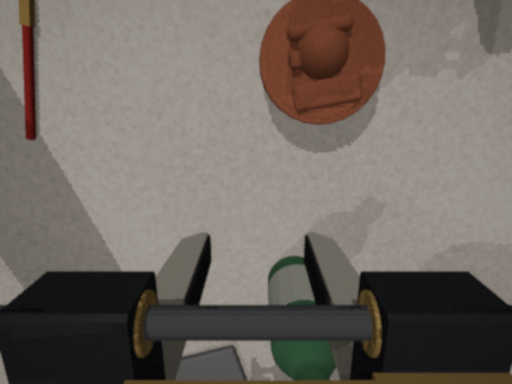

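Run:
```python
from h import *
M={n:cm(n) for n in("top","scene")}
for n in M:
    im=cv2.imread(f"pics/{n}0.png")
for n in M:
    imaging.read_camera(n)
    for d,w in find(n,"bottle",M[n],0)[:1]:
        x,c=fit([(M[n],d["pixels"])],[cyl(.033,0,.13),cyl(.016,.13,.2)],(.56,-.57,0),False);print(n,d["confidence"],x[:2],c)
plan([.5864,-.4067,.15],-94.8,3,0.08)
```

```text
top 0.56 [ 0.55643456 -0.56021235] 0.7181646227836609
scene 0.82 [ 0.55608683 -0.56245854] 0.10677093267440796
[ -0.0066, 0.0137, 0.0201, 0.04, -0.04, -0.01, 0.08, -0.0066, 0.0137, 0.0201, 0.04, -0.04, -0.01, 0.08, -0.0065, 0.0138, 0.0201, 0.04, -0.04, -0.01, 0.08 ]
total [ 0.0616  0.0145 -0.0413] [ 0.1 -0.1 -0. ] now [ 0.5248 -0.4212  0.1913] op 0.0503 F [-0.6  0.4  0.1] t 40.4
```

Request:
carry_out(motion=[-0.0066,0.012,0.02,0,0,0,0.08,-0.0066,0.014,0.02,0,0,0,0.08,-0.0065,0.03,0.02,0,0,0,0.08,0,0.045,0,0,0,0,0.08,0,0.045,0,0,0,0,0.08])

```text
t: 40.9
tool_pos: [0.5937, -0.4121, 0.0556]
orientation: [-1.164, 1.255, -1.291]
force: [0.0, -0.5, -1.0]
opening: 0.0502
```

Run:
```python
from h import *
plan([.5864,-.4067,.005],-94.8,3,0.08)
```

```text
[ -0.0018, 0.0168, -0.0029, -0.31, -0.07, 0.24, 0.08, -0.0017, 0.0168, -0.0028, -0.31, -0.07, 0.24, 0.08, -0.0017, 0.0168, -0.0027, -0.31, -0.07, 0.24, 0.08 ]
total [-0.0073  0.0054 -0.0506] [-0.9 -0.2  0.7] now [ 0.5937 -0.4121  0.0556] op 0.0502 F [ 0.  -0.5 -1. ] t 40.9
```

Request:
carry_out(motion=[-0.002,0.015,-0.003,-0.3,0,0.3,0.08,-0.002,0.015,-0.003,-0.3,0,0.3,0.08,-0.001,0.012,-0.002,-0.3,0,0.1,0.08,0,0.004,0,0,0,0,0.08,0,0,0,0,0,0,0.08])

```text
t: 41.4
tool_pos: [0.5828, -0.4043, 0.0038]
orientation: [-1.167, 1.281, -1.267]
force: [0.8, 0.9, 0.3]
opening: 0.05
```

```bash
python3 - <<'E'
from h import *
im=imaging.read_camera("wrist");m=cm("wrist");cv2.imwrite("pics/w37.png",im)
for d,w in find("wrist","roundel1",m,.03):
    x,c=fit([(m,d["pixels"])],ROU,(w[0],w[1],0),False); print(round(d["confidence"],2),np.round(d["pixel"]),x[:2].round(4),round(c,3))
plan([.613-.083*.067,-.0875-.067,.005],-94.8,3,0.08)
E
python3 meas.py 37
```

```text
0.75 [264.  87.] [ 0.5944 -0.3119] 0.022
[ -0.0838, 0.0003, 0.0007, 0.1, -0.08, -0.08, 0.08, -0.0838, 0.0002, 0.0008, 0.1, -0.08, -0.08, 0.08, -0.0838, 0.0001, 0.0009, 0.1, -0.08, -0.08, 0.08 ]
total [2.400e-02 2.503e-01 1.000e-04] [ 0.3 -0.2 -0.2] now [ 0.5834 -0.4048  0.0049] op 0.0501 F [ 0.2  1.1 -0.6] t 41.5
roundel1 top 0.85 [288. 199.] [ 0.4342 -0.1197] 0.103
roundel1 top 0.8 [336. 154.] [ 0.6072 -0.3025] 0.439
roundel1 top 0.28 [175. 152.] [0.5818 0.3383] 0.561
roundel1 scene 0.96 [226. 284.] [ 0.5941 -0.3109] 0.237
roundel1 scene 0.79 [224. 214.] [ 0.4306 -0.1187] 0.039
pad1 top 0.79 [280. 154.] [ 0.6134 -0.0882] 0.027
pad1 top 0.72 [272. 193.] [ 0.4962 -0.0853] 0.908
pad1 scene 0.8 [279. 238.] [ 0.6124 -0.086 ] 0.033
pad1 scene 0.75 [242. 227.] [ 0.4326 -0.1141] 0.752
pad1 scene 0.56 [321. 168.] [0.5147 0.2645] 0.733
```

View pics/w37.png

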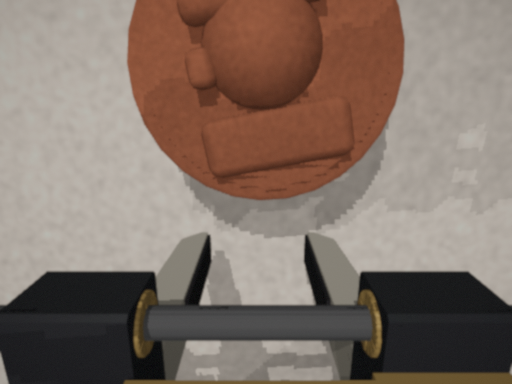

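Request:
carry_out(motion=[-0.012,0,0.0015,0,0,0,0.08,-0.012,0,0.0015,0,0,0,0.08,-0.006,0,0,0,0,0,0.08,-0.008,0,0,0,0,0,0.08,-0.01,0,0,0,0,0,0.08])

```text
t: 42.3
tool_pos: [0.5905, -0.3549, 0.0043]
orientation: [-1.169, 1.279, -1.27]
force: [-0.8, -4.3, -1.4]
opening: 0.05
```

Request:
carry_out(motion=[-0.012,0,0,0,0,0,0.08,-0.012,0,0,0,0,0,0.08,-0.012,0,0,0,0,0,0.08,-0.012,0,0,0,0,0,0.08,-0.01,0,0,0,0,0,0.08])

```text
t: 42.8
tool_pos: [0.5957, -0.2919, 0.0043]
orientation: [-1.169, 1.279, -1.27]
force: [-0.2, -3.4, -2.6]
opening: 0.0499
```

Run:
```python
from h import *
im=imaging.read_camera("wrist");m=cm("wrist");cv2.imwrite("pics/w38.png",im)
for d,w in find("wrist","roundel1",m,.03):
    x,c=fit([(m,d["pixels"])],ROU,(w[0],w[1],0),False); print(round(d["confidence"],2),np.round(d["pixel"]),x[:2].round(4),round(c,3))
plan([.6078,-.150,.005],-94.8,10,0.08)
```

```text
0.6 [260. 119.] [ 0.6014 -0.2238] 0.048
[ -0.0141, -0, -0, 0.04, -0.02, -0.02, 0.08, -0.0141, -0, -0, 0.04, -0.02, -0.02, 0.08, -0.0141, -0, -0, 0.04, -0.02, -0.02, 0.08, -0.0141, -0, -0, 0.04, -0.02, -0.02, 0.08, -0.0141, -0, -0, 0.04, -0.02, -0.02, 0.08 ]
[ -0.0141, -0.0001, -0, 0.04, -0.02, -0.02, 0.08, -0.0141, -0.0001, -0, 0.04, -0.02, -0.02, 0.08, -0.0141, -0.0001, -0, 0.04, -0.02, -0.02, 0.08, -0.0141, -0.0001, -0, 0.04, -0.02, -0.02, 0.08, -0.0141, -0.0001, 0, 0.04, -0.02, -0.02, 0.08 ]
total [0.0119 0.1408 0.0007] [ 0.4 -0.2 -0.2] now [ 0.5959 -0.2908  0.0043] op 0.05 F [ 0.6  0.  -0.3] t 42.9
```

View pics/w38.png

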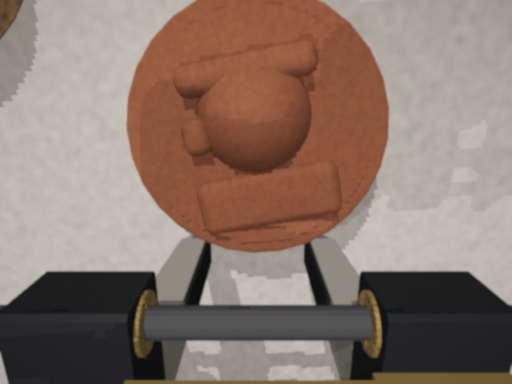

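Request:
carry_out(motion=[-0.014,0,0,0,0,0,0.08,-0.014,0,0,0,0,0,0.08,-0.014,0,0,0,0,0,0.08,-0.014,0,0,0,0,0,0.08,-0.014,0,0,0,0,0,0.08])

```text
t: 43.4
tool_pos: [0.6022, -0.2202, 0.0049]
orientation: [-1.169, 1.279, -1.272]
force: [-0.3, -3.1, -0.5]
opening: 0.0499
```

Request:
carry_out(motion=[-0.013,0,0,0,0,0,0.08,-0.012,0,0,0,0,0,0.08,-0.01,0,0,0,0,0,0.08,-0.008,0,0,0,0,0,0.08,-0.006,0,0,0,0,0,0.08])

```text
t: 43.9
tool_pos: [0.6068, -0.1654, 0.0049]
orientation: [-1.171, 1.278, -1.271]
force: [0.0, -4.2, -1.2]
opening: 0.0505
```

Run:
```python
from h import *
im=imaging.read_camera("wrist");m=cm("wrist");cv2.imwrite("pics/w39.png",im)
plan([.6078,-.150,.005],-94.8,1,0.08)
```

```text
[ -0.0145, -0.0002, -0.0004, 0.34, -0.21, -0.04, 0.08 ]
total [0.0009 0.0144 0.0002] [ 0.3 -0.2 -0. ] now [ 0.6069 -0.1644  0.0048] op 0.0504 F [ 0.9 -0.9 -0.5] t 43.95
```

View pics/w39.png

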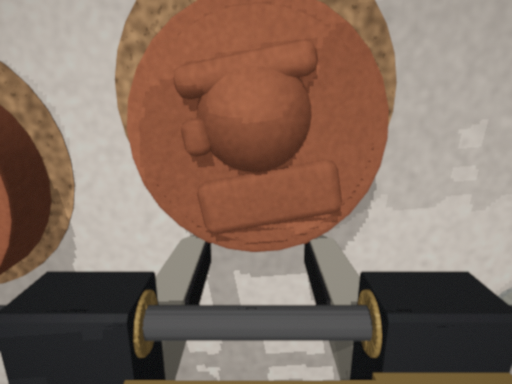

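Request:
carry_out(motion=[-0.006,0,0,0,0,0,0.08,-0.006,0,0,0,0,0,0.08,-0.004,0,0,0,0,0,0.08,-0.001,0,0,0,0,0,0.08,0,0,0,0,0,0,0.08])

```text
t: 44.45
tool_pos: [0.6084, -0.1469, 0.0048]
orientation: [-1.171, 1.278, -1.271]
force: [0.5, -3.4, -1.0]
opening: 0.0502
```

Request:
carry_out(motion=[0.01,0,0,0,0,0,0.08,0.02,0,0,0,0,0,0.08,0.03,-0.01,0,0,0,0,0.08,0.03,-0.03,0,0,0,0,0.08,0.03,-0.04,0,0,0,0,0.08])

```text
t: 44.95
tool_pos: [0.5937, -0.2636, 0.0782]
orientation: [-1.174, 1.289, -1.252]
force: [0.6, -0.8, -0.4]
opening: 0.0504
```

Request:
carry_out(motion=[0.03,-0.045,-0.01,0,0,0,0.08,0.03,-0.045,-0.02,0,0,0,0.08,0.03,-0.03,-0.03,0,0,0,0.08,0.02,0,-0.03,0,0,0,0.08,0,0,-0.03,0,0,0,0.08])

```text
t: 45.45
tool_pos: [0.4731, -0.3666, 0.1986]
orientation: [-1.169, 1.279, -1.262]
force: [-0.6, 0.3, -0.2]
opening: 0.0501
```

```bash
python3 meas.py 40
python3 - <<'E'
from h import *
s=robot.read_state();print(s["tool_pos"],s["t"])
im=imaging.read_camera("wrist");cv2.imwrite("pics/w40.png",im)
t=cv2.imread("pics/top40.png");s=cv2.imread("pics/scene40.png")
cv2.imwrite("pics/c40.png",np.hstack([cv2.resize(t[120:240,230:390],(400,300)),cv2.resize(s[130:280,180:380],(400,300))]))
E
```

```text
roundel1 top 0.74 [276. 151.] [ 0.6155 -0.0865] 0.066
roundel1 top 0.6 [286. 202.] [ 0.4327 -0.1211] 0.062
roundel1 top 0.21 [174. 146.] [0.5803 0.3373] 0.577
roundel1 scene 0.7 [278. 238.] [ 0.6137 -0.0839] 0.042
roundel1 scene 0.57 [224. 212.] [ 0.4307 -0.1176] 0.05
pad1 top 0.72 [272. 168.] [ 0.6124 -0.0877] 0.828
pad1 top 0.61 [274. 212.] [ 0.4309 -0.1151] 0.767
pad1 top 0.54 [419. 173.] [ 0.5975 -0.575 ] 0.835
pad1 scene 0.82 [243. 222.] [ 0.4307 -0.113 ] 0.793
[ 0.47507211 -0.36353066  0.19718568] 45.75
```

View pics/c40.png

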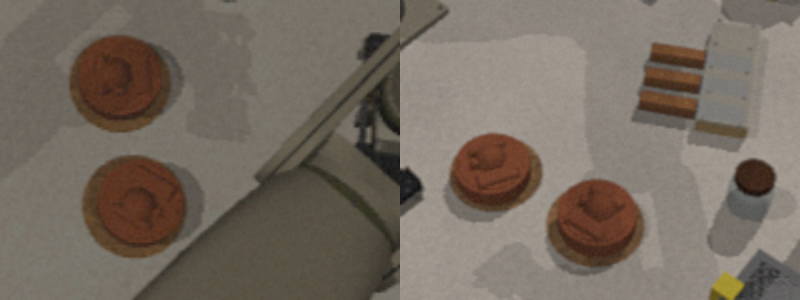

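View pics/w40.png

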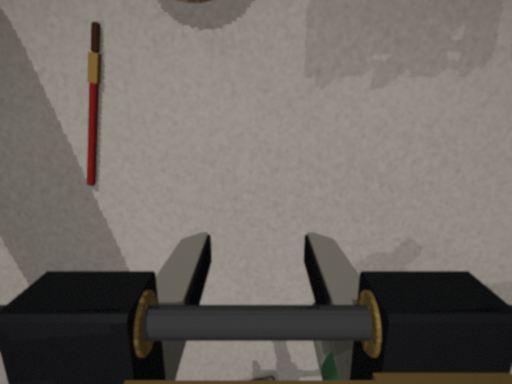

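Request:
carry_out(motion=[-0.04,-0.02,0,0,0,0,0.08,-0.04,-0.02,0,0,0,0,0.08,-0.04,-0.02,0,0,0,0,0.08,-0.04,-0.02,0,0,0,0,0.08,-0.02,0,0,0,0,0,0.08])

```text
t: 46.3
tool_pos: [0.4928, -0.178, 0.2775]
orientation: [-1.17, 1.285, -1.25]
force: [-0.0, -0.7, 1.9]
opening: 0.05
```

Request:
carry_out(motion=[0,0,0,0,0,0,0.08,0,0,0,0,0,0,0.08,0,0,0,0,0,0,0.08,0,0,0,0,0,0,0.08,0,0,0,0,0,0,0.08])

```text
t: 46.8
tool_pos: [0.4946, -0.1763, 0.2762]
orientation: [-1.174, 1.282, -1.244]
force: [0.9, 0.7, -0.8]
opening: 0.0502
```

Run:
```python
from h import *
s=robot.read_state();print(s["tool_pos"],s["t"])
im=imaging.read_camera("wrist");cv2.imwrite("pics/w41.png",im);m=cm("wrist")
for d,w in find("wrist","roundel1",m,.03):
    x,c=fit([(m,d["pixels"])],ROU,(w[0],w[1],0),False); print(round(d["confidence"],2),np.round(d["pixel"]),x[:2].round(4),round(c,3))
plan([.48,.13,.25],-153.2,10,0)
```

```text
[ 0.49455599 -0.17626787  0.27617667] 46.8
0.9 [354.  79.] [ 0.6129 -0.0828] 0.037
0.71 [207. 118.] [ 0.4316 -0.1165] 0.028
0.22 [476. 200.] [ 0.814  -0.2356] 0.539
[ -0.0304, 0.0031, -0.0036, 0.13, 5.9, -0.03, 0, -0.0299, 0.0031, -0.0068, 0.13, 5.9, -0.03, 0, -0.029, 0.0031, -0.0098, 0.13, 5.9, -0.03, 0, -0.0278, 0.003, -0.0127, 0.13, 5.9, -0.03, 0, -0.0264, 0.003, -0.0155, 0.13, 5.9, -0.03, 0 ]
[ -0.0247, 0.0029, -0.0182, 0.13, 5.9, -0.03, 0, -0.0227, 0.0029, -0.0206, 0.13, 5.9, -0.03, 0, -0.0204, 0.0028, -0.0228, 0.13, 5.9, -0.03, 0, -0.018, 0.0028, -0.0248, 0.13, 5.9, -0.03, 0, -0.0153, 0.0027, -0.0265, 0.13, 5.9, -0.03, 0 ]
total [-0.0145  0.3062 -0.0263] [ 1.3 59.  -0.3] now [ 0.4945 -0.1762  0.2763] op 0.05 F [-0.3 -0.2  0.6] t 46.9
```

View pics/w41.png

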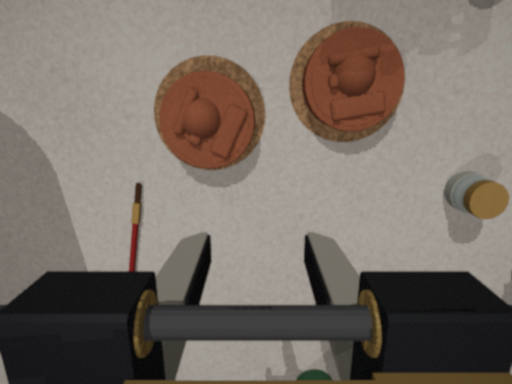

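Request:
carry_out(motion=[-0.03,0.003,-0.0036,0,5.9,0,0,-0.03,0.003,-0.007,0,5.9,0,0,-0.029,0.003,-0.01,0,5.9,0,0,-0.028,0.003,-0.0127,0,5.9,0,0,-0.0264,0.003,-0.0155,0,5.9,0,0])

```text
t: 47.4
tool_pos: [0.4874, -0.0244, 0.2623]
orientation: [-0.859, 1.669, -1.63]
force: [0.7, 0.0, 0.5]
opening: 0.0461
```

Request:
carry_out(motion=[-0.0247,0.003,-0.018,0,5.9,0,0,-0.0227,0.003,-0.0206,0,5.9,0,0,-0.02,0.003,-0.0228,0,5.9,0,0,-0.018,0.003,-0.0248,0,5.9,0,0,-0.01,0.003,-0.02,0,5,0,0])

```text
t: 47.9
tool_pos: [0.4838, 0.1249, 0.2488]
orientation: [-0.446, 2.008, -1.97]
force: [0.3, -0.7, 0.5]
opening: 0.0463
```

Request:
carry_out(motion=[0,0,0,0,0,0,0,0,0,0,0,0,0,0,0,0,0,0,0,0,0,0,0,0,0,0,0,0,0,0,0,0,0,0,0])

```text
t: 48.4
tool_pos: [0.4838, 0.1239, 0.2483]
orientation: [-0.45, 2.006, -1.969]
force: [-0.2, -1.2, -0.0]
opening: 0.0465
```

```bash
python3 meas.py 42|grep round
python3 - <<'E'
from h import *
s=robot.read_state();print(s["tool_pos"],s["t"])
im=imaging.read_camera("wrist");cv2.imwrite("pics/w42.png",cv2.resize(im[:260,:],None,fx=1.56,fy=1.56))
E
```

```text
roundel1 top 0.76 [287. 201.] [ 0.4316 -0.1212] 0.031
roundel1 top 0.72 [279. 151.] [ 0.6155 -0.0865] 0.049
roundel1 scene 0.93 [228. 215.] [ 0.4298 -0.1166] 0.078
roundel1 scene 0.87 [279. 238.] [ 0.613  -0.0829] 0.035
roundel1 scene 0.69 [345. 171.] [0.6319 0.2342] 0.513
[0.48364948 0.12467189 0.2482638 ] 48.7
```

View pics/w42.png

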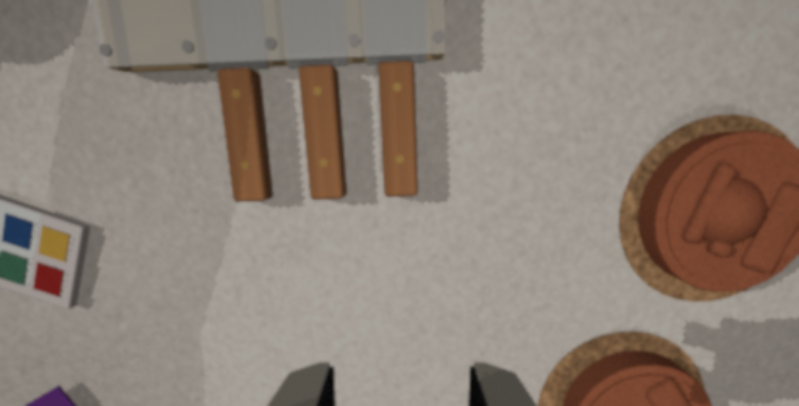

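View pics/scene42.png

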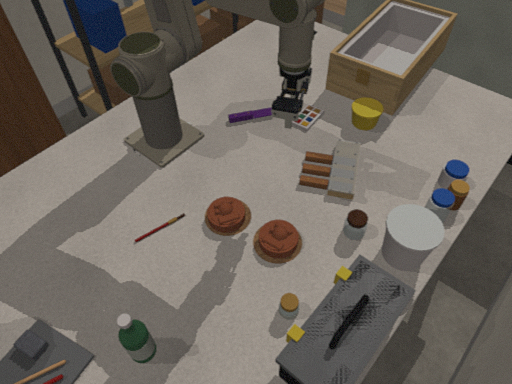

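Run:
```python
from h import *
print(robot.close_job())
```

```text
the job is handed in; nothing more can be done
None
```

I put all three scrapers away in the rack, then pushed both roundels onto their cork pads, and handed the job in at about 49 s. Only three scrapers were on the table; I left the purple look-alike alone.

- **Scrapers:** they are in slots 2, 1 and 0, one each, blade first. I pushed each until the blade stopped against the back wall, and the last wrist view shows all three handles in line just outside the mouths.
- **Roundels:** I pushed them with open fingers at about 3–4 N and never lifted or tipped them. In the last pictures the far one is within about 3 mm of its pad's centre. The near one is about 6 mm off centre; up to 15 mm is allowed, so both lie wholly on their pads.
- **Other things:** the jars, bottle, tub, paint box and brush stand where they did at the start, judged by eye in the last pictures. I saw no sign of a roundel being knocked aside.

**Checks that disagreed:**
- **Fingertip length:** the fingertips proved shorter than the stated 19 mm. My first grasp closed above the handle without touching anything, so I worked at a tool height near zero after that.
- **Table contact:** two carried scrapers touched the table lightly on the way to the rack, at about 15 N. I raised them and carried on.
- **Camera agreement:** position readings from the different cameras differed by up to about 5 mm.

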